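# Move a tape roll to the fold-out hook and fold the emptied one away

## Robot

A 6-joint arm with a two-finger parallel gripper is mounted at the origin on a cart in front of the work surface, level with it; the furniture and walls round the work are solid. World frame = base frame: x ahead of the robot, y to its left, z up, the work surface at z = 0. Lengths are in mm, angles in rad, forces in N, time in s.
With the tool pointing down it reaches from about 300 to 875 mm from the base axis. Payload 6.4 kg.
Tool frame: the origin (TCP) lies on the centre line of the jaws, within the pads' length; the fingertips stand 25 mm ahead of it and the grasp point (between the pads) lies 6 mm ahead of it; z points along the fingers, y is the direction in which the jaws open and shut (so a half turn about z gives the same grasp; the last joint's range is limited). The gripper opens to 85 mm and grips with 20 to 120 N. Pads are 22 mm wide; open, the fingers measure 114 mm over their backs; the gripper's body (76 mm by 85 mm) begins 54 mm behind the grasp point. The pads swing forward as they close: fully open they stand 13 mm farther back than shut.
Start: joints at [-1.404, 0.181, 1.607, -0, 1.354, -0.206], TCP at [209.446, -535.513, 256.288] pointing down, gripper open.
Joint ranges: [-2.99, 2.99], [-0.89, 2.07], [0.3, 2.58], [-1.14, 4.28], [0, 2.63], [-3.12, 3.12]. Speed limits (rad/s): [2.57, 2.57, 3.01, 3.14, 3.14, 3.14].

## Interface

Orientations are given as a rotation vector (axis times angle).
In Python, from workcell import status, read_camera, order, trace gives the robot as it stands. The module is installed in compiled form; this text tells all that it offers.
- The arm moves only by the tool arm_command, never from a script. Its argument "deltas" is a list of rows, each a list of 3 entries, a list of its own where there are three numbers: the shift along the tool's x, y, z in units of 60 cm (1.0 is 60 cm), then the turn, a rotation vector about the tool's x, y, z in units of 45 degrees (1.0 is 45 degrees), then the gripper command: -1 is shut, 1 is fully open, values between are in proportion. In form: [[[tx, ty, tz], [ax, ay, az], claw], ...]. A call has 1 to 8 rows; each row is the pose to reach, as a shift and turn from the pose measured when the call began, along the tool's axes at that moment; what a row does not reach only later rows make up. A row lasts 1/10 s, in which the tool goes at most 50 mm and 8.59 degrees, less where a joint would pass 70% of its speed; a pose out of reach is approached as far as the arm can. A call with a number of a shift or a turn outside -1 to 1 is refused whole. A call with a gripper value outside its range is refused whole. The fingers move at their own pace and stop on an object; "newtons" is the grip in N (left out, the last holds). Time passes only in rows, so rows that repeat a pose let the fingers close. It gives the time, the measured TCP pose, the force and the opening at its end, in the units of the state.
- status.get_state(): the state, without advancing time (a new reading comes with each control period).
- read_camera(name): name is "scene" or "top"; returns a dict with "img" (384x512x3 uint8, blue, green, red), "z_map" (384x512 float32, mm along the optical axis (not along the pixel's ray), 0 where there is no reading), "camera_matrix" (3x3 intrinsics, pixels), "k1" (the pictures are not rectified: a ray, as slopes to the right and down, at radius r is drawn at 1 + k1 r^2 times it, then the intrinsics apply), "R" (3x3) and "t" (3): a world point X has camera coordinates R X + t. Camera axes: x right, y down, z forward; pixel columns grow to the right and rows downward; lengths in mm; the calibration is good to about 2 mm. A picture is of the moment at which its call begins.
- order.close_job(): hands the job in, once; it reports no verdict.
Trained networks look in a picture, given as the dict that the camera call returned (one of the last four; its "shot" number tells which), for a name from the list of things; names that differ only in an ending like _2 or _b are one class to them, and where a whole thing is asked for, a point or a joint stands for the part that bears it (a point fixed in the world has none). Each returns a list of dicts, best first, with "p" (0 to 1); they miss things now and then, are a little off and sometimes report something else, mostly with a low value. They report only what shows in the picture. A call takes as long as a camera call.
- trace(picture, query): "pixels" (384x512 bool, what is visible of it) and "rect" ([left, top, right, bottom] in pixels, round what is visible of it).
The state is a dict: "clock": time; "qpos": joint angles; "dq": joint speeds; "joint_torque": joint torques, N m; "tool_pos": TCP position; "tcp_rot": TCP orientation; "wrist_force": force on the tool from outside, world axes, zero at the start; "ft_torque": the same for the moment, N m; "finger_gap": opening from 0.0 (shut) to 1.0 (fully open).
Only numpy, scipy, OpenCV 4.12 (cv2) and the standard library are available. Lean on these libraries where they do the work, as an engineer would, in place of code of your own. Each camera call takes 0.05 s, during which the arm holds its last target.

## Task

The roll of tape hangs on one of the two folding hooks of the little bench stand. Turn the other hook fully out, move the roll over onto it and let it hang there, then fold the emptied hook back flat along the rail; press each hook home against its stop with a steady push of about 10 N for half a second, to seat it. The hinges are light and bent, so feel for the stops and never push harder than 15 N; do not drop the roll, and leave the other things on the bench where they are.

Things in the scene. Friction and masses are not known exactly. Their poses are not given: they have to be found in the camera images.
- stand: Bench stand: bare aluminium profile rail 360 mm long, 30 x 30 mm, top 118 mm above the table, on two posts with dark foot plates 110 x 45 mm; bolted down. Origin on the table under the rail's middle; y runs along the rail, x away from the robot side (hooks are on the -x side), z up.
- hook_a_pin (a point): Hook a's upright hinge pin, at the height of the arm's centre line (135 mm above the table); axes parallel to the stand's, bracket never turned. At the start hook a stands out with the roll on it; it may be the left or the right one. The rail's top lies 17 mm below this height, its front face 16 mm behind the pin. Barrel at the pin 16 mm thick, its top 8 mm above the centre line.
- hook_b_pin (a point): Hook b's upright hinge pin, at the height of the arm's centre line (135 mm above the table); axes parallel to the stand's, bracket never turned. At the start hook b is empty and folded or nearly so; 146 to 194 mm along the rail from hook a, left or right. The rail's top lies 17 mm below this height, its front face 16 mm behind the pin. Barrel at the pin 16 mm thick, its top 8 mm above the centre line.
- hook_a: Hook a, bare steel; origin as its pin point. Flat bar arm 12 mm wide, 8 mm high, level, 110 mm long from the pin, its end turned up to a nose 14 mm above the centre line. Its stop leaf is bent by an unknown 0 to 0.15 rad either way and both stops turn with it, so the arm's true direction is only that well known. More than 16 N on it from fingers or roll spoils it.
- hook_b: Hook b, bare steel; origin as its pin point. Flat bar arm 12 mm wide, 8 mm high, level, 110 mm long from the pin, its end turned up to a nose 14 mm above the centre line. Its stop leaf is bent by an unknown 0 to 0.15 rad either way and both stops turn with it, so the arm's true direction is only that well known. More than 16 N on it from fingers or roll spoils it.
- hook_a_arm (a joint): Hinge of hook a, read from its bent leaf: 0 = flat against its stop (arm along the rail, toward the stand's -y), 1.571 = fully out against its other stop (arm toward the stand's -x, the robot). Unfolds clockwise seen from above. Friction hinge 0.18 N m: stays where left, takes 2 to 3 N at 80 mm from the pin. Stops are firm steel; seat it with about 10 N.
- hook_b_arm (a joint): Hinge of hook b, read from its bent leaf: 0 = flat against its stop (arm along the rail, toward the stand's -y), 1.571 = fully out against its other stop (arm toward the stand's -x, the robot). Unfolds clockwise seen from above. Friction hinge 0.18 N m: stays where left, takes 2 to 3 N at 80 mm from the pin. Stops are firm steel; seat it with about 10 N.
- tape_roll: Black insulating tape roll with a yellow core, 67 mm across, 19 mm thick, round hole about 32 mm wide, 70 g. Origin at the centre of the flat face toward the rail, z along its axis toward the other face. Hangs upright, axis along the arm; grip it from above across its 19 mm thickness by the top 12 mm of its 17 mm wall. Hanging, its centre is about 11 mm below the arm's centre line.
- tape_roll_center (a point): Centre of the tape roll (middle of the hole, half way through its thickness), axes as the roll's.
- grease_tin: White round tin with red lid, 66 mm across, 36 mm tall; bystander. Origin under its centre.
- pliers: Green pliers lying flat, 168 x 56 x 14 mm; bystander. Origin under the centre.
- oil_bottle: White bottle with a red pointed cap, 44 mm across, 120 mm tall, behind the stand; bystander. Origin under its centre.
- hex_keys: Bundle of hex keys in a black holder, 88 x 48 x 9 mm; bystander. Origin under its centre.

How it is judged (in metres and radians):
On the way, in this order (a step that is already met when the one before it is completed fails the run):
1. the empty hook b is turned fully out (within 0.05 rad of its stop) and pressed against the stop with over 6 N (value of joint hook_b_arm above 1.521 rad and contact force between the fingers and hook_b above 6 N), for 0.3 s.
2. the tape roll hangs on hook b, let go (x of tape_roll_center in the frame of hook_b_pin between -0.106 and -0.015 m and y of tape_roll_center in the frame of hook_b_pin between -0.03 and 0.03 m and z of tape_roll_center in the frame of hook_b_pin between -0.02 and -0.006 m and contact force between tape_roll and hook_b above 0.2 N and contact force between tape_roll and the fingers below 0.05 N), for 0.3 s.
3. the emptied hook a is folded flat (within 0.05 rad of its stop) and pressed against the stop with over 6 N (value of joint hook_a_arm below 0.05 rad and contact force between the fingers and hook_a above 6 N), for 0.3 s.
At the end, for the whole second after the job is handed in: Hook b is out within 0.05 rad of its stop, the tape roll hangs at rest on its arm (roll centre 15 to 106 mm in front of the pin, within 30 mm to either side, 6 to 20 mm below the arm's centre line, its weight on the hook), and hook a is folded within 0.05 rad of its flat stop (all of step 2 and value of joint hook_b_arm above 1.521 rad and value of joint hook_a_arm below 0.05 rad and linear speed of tape_roll below 0.05 m/s); the robot touches nothing.
It fails at once if a hook is pushed with more than 16 N by the fingers or the roll (contact force between any of the fingers, tape_roll and hook_a above 16 N or contact force between any of the fingers, tape_roll and hook_b above 16 N).
It fails at once if the tape roll is dropped (height (world z) of tape_roll_center below 0.085 m).
It fails at once if a bystander is moved by more than 30 mm (distance of any of grease_tin, pliers, oil_bottle, hex_keys from where it was at the start of the episode above 0.03 m).
It also fails if it takes over 70 s, if anything falls off the work surface, if the arm or the gripper's body presses on something with over 40 N, if the wrist force passes 120 N, or if a joint passes its speed limit or range.

## Working session

There is one attempt and no reset: what is moved stays moved. The work goes in short steps, Python scripts to look and compute and a tool call to move; the robot and the scene stay as the last step left them, time stands still between calls to the robot, and variables do not carry over. Pictures are saved under pics/ and viewed, and the job is handed in when it is done.

Besides the shell and the picture viewer there is one more tool, called after "Emit:" as a command line: name --argument value ..., lists and objects as JSON in quotes. arm_command: Moves the arm, as the interface text tells. Its arguments: {"type":"object","properties":{"deltas":{"type":"array"},"newtons":{"type":"number"}},"required":["deltas"]}

```bash
mkdir -p pics; ls; cat > h.py <<'E'
import numpy as np, cv2
from workcell import status, read_camera, order, trace
def save(p,n): cv2.imwrite('pics/'+n+'.png',p['img'])
def cloud(p):
    z=p['z_map'];K=p['camera_matrix'];h,w=z.shape
    u,v=np.meshgrid(np.arange(w),np.arange(h))
    x=(u-K[0,2])/K[0,0];y=(v-K[1,2])/K[1,1]
    a,b=x.copy(),y.copy()
    for _ in range(8):
        s=1+p['k1']*(a*a+b*b);a=x/s;b=y/s
    P=np.stack([a*z,b*z,z],-1).reshape(-1,3)
    W=(P-np.array(p['t']))@np.array(p['R'])
    W=W.reshape(h,w,3);W[z==0]=np.nan
    return W
E
python3 - <<'E'
from h import *
for n in('scene','top'):
    p=read_camera(n);save(p,n+'0');np.save(n+'0.npy',cloud(p))
    print(n,p['t'],p['k1'],-np.array(p['R']).T@np.array(p['t']))
    for q in['stand','hook_a','hook_b','tape_roll','grease_tin','pliers','oil_bottle','hex_keys']:
        r=trace(p,q)
        W=cloud(p)
        for d in r[:3]:
            m=d['pixels'];print(q,round(d['p'],2),d['rect'],np.nanmedian(W[m],0).round(),m.sum())
print(status.get_state())
E
```

```text
pics
scene [ 46.8278171  357.3336095  592.98677035] -0.13822322566214296 [-358.42052242 -133.45686178  578.99694118]
hook_a 0.74 [192.5, 170.4, 245.3, 178.4] [478. 383. 138.] 274
hook_a 0.58 [190.2, 170.4, 242.9, 192.6] [477. 411. 133.] 494
hook_b 0.74 [192.5, 170.4, 245.3, 178.4] [478. 383. 138.] 274
hook_b 0.58 [190.2, 170.4, 242.9, 192.6] [477. 411. 133.] 494
pliers 0.74 [178.3, 231.5, 223.6, 280.7] [350. 342.  11.] 481
hex_keys 0.82 [140.5, 251.5, 175.0, 274.5] [285. 426.   6.] 264
top [334.76194686 512.86674445 913.06002005] -0.08873369357135416 [449.96705306 327.5180155  948.17617536]
stand 0.84 [184.7, 114.7, 326.2, 221.8] [569. 323. 118.] 3352
stand 0.26 [302.3, 187.2, 329.6, 218.7] [487. 187.  36.] 489
hook_a 0.92 [275.9, 157.5, 314.1, 208.0] [545. 255. 139.] 317
hook_a 0.72 [204.6, 192.8, 266.1, 218.0] [486. 381. 139.] 449
hook_b 0.92 [275.9, 157.5, 314.1, 208.0] [545. 255. 139.] 317
hook_b 0.72 [204.6, 192.8, 266.1, 218.0] [486. 381. 139.] 449
tape_roll 0.55 [287.5, 176.8, 317.8, 196.6] [518. 242. 152.] 310
grease_tin 0.95 [301.3, 188.0, 328.7, 218.2] [487. 187.  37.] 478

[... 356 characters left out ...]
5, 197.9] [517. 242. 153.] 314
{'clock': 0.9, 'qpos': array([-1.40429028e+00,  1.80774831e-01,  1.60702623e+00, -7.22901142e-06,
        1.35381570e+00, -2.06286783e-01]), 'dq': array([ 0.00097583, -0.00218758, -0.00028656, -0.00184229, -0.00018211,
       -0.00060858]), 'joint_torque': array([-8.19743746e-04, -4.44833386e+01, -3.51681554e+01, -3.44635591e-04,
        6.46302688e-04,  1.76094591e-05]), 'tool_pos': array([ 209.44635085, -535.49516759,  256.28992828]), 'tcp_rot': array([-3.08715105e+00, -5.82194526e-01,  1.03336079e-05]), 'wrist_force': array([-1.03718406,  0.63868562, -1.3868343 ]), 'ft_torque': array([-0.05850357, -0.05227772, -0.03403195]), 'finger_gap': 0.9987907171985825}
```

```bash
python3 - <<'E'
from h import *
a=cv2.imread('pics/top0.png')
c=a[70:310,170:350];cv2.imwrite('pics/topz.png',cv2.resize(c,None,fx=2.5*0.98,fy=2.5*.98,interpolation=cv2.INTER_CUBIC))
E
```

```text
(no output)
```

View pics/scene0.png

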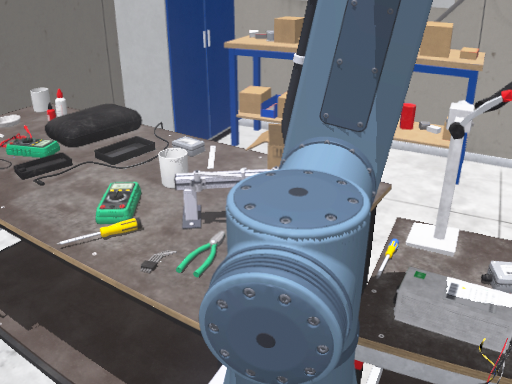

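View pics/topz.png

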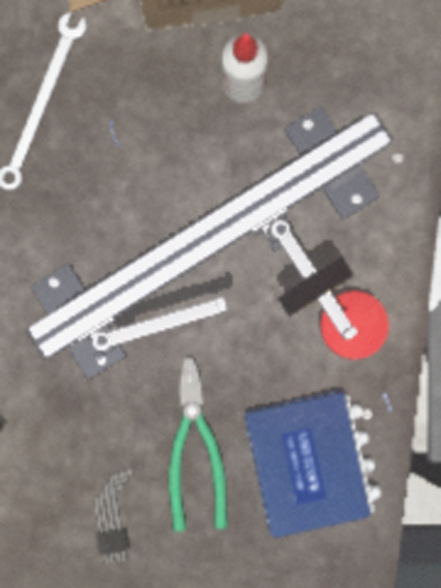

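```bash
python3 - <<'E'
from h import *
W=np.load('top0.npy')
# rail top
v,u=np.mgrid[0:384,0:512]
R=(np.abs(W[...,2]-118)<5)&(u>175)&(u<335)&(v>105)&(v<225)
P=W[R][:,:2];print(len(P))
r=cv2.minAreaRect(P.astype(np.float32));print(r,np.median(W[R][:,2]))
for _ in range(4):
    (vx,vy,x0,y0)=cv2.fitLine(P.astype(np.float32),cv2.DIST_HUBER,0,1,.01).ravel()
    d=(P-[x0,y0])@[-vy,vx];P=P[np.abs(d)<17]
if vy<0:vx,vy=-vx,-vy
yv=np.array([vx,vy]);xv=np.array([vy,-vx])
s=(P-[x0,y0])@yv;d=(P-[x0,y0])@xv
print('yaxis',yv,'yaw',np.arctan2(xv[1],xv[0]),'len',np.percentile(s,[0,.5,99.5,100]),np.percentile(d,[0,1,99,100]))
o=np.array([x0,y0])+yv*(s.min()+s.max())/2;print('origin',o)
H=(W[...,2]>126)&(u>190)&(u<335)&(v>140)&(v<225)
Q=W[H];S=np.c_[(Q[:,:2]-o)@xv,(Q[:,:2]-o)@yv,Q[:,2]]
for i in np.argsort(S[:,1]): pass
b=S[S[:,1]>-20];a=S[S[:,1]<-20]
print(len(b),len(a))
def show(S,n):
    im=np.zeros((600,800,3),np.uint8)
    return
for nm,g in(('b',b),('a',a)):
    print(nm,g.min(0).round(1),g.max(0).round(1),np.histogram(g[:,2],bins=[126,130,134,138,141,144,147,150,155,160,170]))
    m=(g[:,2]>136)&(g[:,2]<147)
    for lo in range(-150,150,10):
        k=(g[:,1 if nm=='b' else 0]>=lo)&(g[:,1 if nm=='b' else 0]<lo+10)&(g[:,2]>134)
        if k.sum(): print(lo,g[k].mean(0).round(1),g[k].min(0).round(1),g[k].max(0).round(1),k.sum())
K=cv2
def w(uv): 
    x,y=uv; q=W[int(round(y))-1:int(round(y))+2,int(round(x))-1:int(round(x))+2].reshape(-1,3); q=np.nanmedian(q,0); return q,((q[:2]-o)@xv,(q[:2]-o)@yv)
print(w((211.2,208.8)),w((284.3,163.5)))
E
```

```text
2419
((554.8502197265625, 321.1441650390625), (58.396690368652344, 367.2724609375), 31.87059211730957) 118.60301695159848
yaxis [-0.5296576  0.8482115] yaw 0.55819684 len [-185.32744763 -182.39306081  179.5468628   181.97045175] [-16.77801319 -15.55202735  14.23172451  15.19135731]
origin [567.01921718 328.70988466]
347 575
b [-97.5 -19.9 127.3] [-23.5 137.9 152.3] (array([  6,   6,  37, 220,  52,   7,  12,   7,   0,   0]), array([126, 130, 134, 138, 141, 144, 147, 150, 155, 160, 170]))
-20 [-86.7 -19.6 135.2] [-92.9 -19.9 134.4] [-80.6 -19.4 136. ] 2
20 [-59.5  26.7 148.5] [-65.4  22.8 137.6] [-54.   29.9 152.3] 21
30 [-57.2  35.1 140. ] [-63.5  30.5 136.6] [-50.7  39.8 148.5] 29
40 [-54.3  44.9 139.6] [-61.3  40.3 137.3] [-47.5  49.7 143.1] 29
50 [-52.   55.  139.6] [-58.6  50.2 137.2] [-45.6  59.7 141.4] 28
60 [-49.   65.  139.8] [-55.5  60.1 136.3] [-41.5  69.9 142.4] 30
70 [-46.4  75.1 140. ] [-53.   70.  136.4] [-40.2  80.  143.6] 29
80 [-43.2  85.2 139.5] [-49.7  80.4 136.7] [-37.1  89.9 142.1] 29
90 [-40.8  95.  139.3] [-47.9  90.4 135.9] [-34.4  99.8 142.3] 29
100 [-38.  105
[... 883 characters left out ...]
5.  -49.5 151.7] [-89.9 -83.4 134.7] [-80.1 -20.3 159.1] 146
-80 [-74.9 -51.  139.9] [-80.  -57.3 137.5] [-70.  -42.8 156.2] 28
-70 [-64.9 -51.1 138.6] [-69.5 -57.  135.3] [-60.4 -45.3 142.8] 28
-60 [-55.1 -50.8 139.8] [-59.7 -56.9 138.1] [-50.2 -44.9 141.5] 28
-50 [-45.3 -50.9 139. ] [-49.9 -57.1 135.7] [-40.4 -45.  142. ] 28
-40 [-34.8 -50.5 140.7] [-40.  -59.1 134.1] [-30.  -43.  144.4] 33
-30 [-27.6 -50.9 141.3] [-29.8 -57.  139.4] [-24.8 -44.7 143.9] 15
(array([471.99071353, 421.52412639, 142.97093563]), (np.float64(-31.444503442379172), np.float64(129.05867909244114))) (array([565.19281951, 269.1512313 , 142.2615027 ]), (np.float64(-33.09486509705969), np.float64(-49.550970891289985)))
```

```bash
cat >> h.py <<'E'
from scipy.spatial.transform import Rotation as Ro
TH=0.5582
O=np.array([567.0,328.7])
XV=np.array([np.cos(TH),np.sin(TH)]);YV=np.array([-np.sin(TH),np.cos(TH)])
PB=O+XV*-31.3+YV*129.5
PA=O+XV*-31.8+YV*-50.5
def down(yaw): return Ro.from_matrix(np.array([[np.cos(yaw),np.sin(yaw),0],[np.sin(yaw),-np.cos(yaw),0],[0,0,-1]]))
def d(*targets, start=None):
    """targets: (x,y,z,yaw)"""
    s=status.get_state(); R0=Ro.from_rotvec(s['tcp_rot']);p0=np.array(s['tool_pos'])
    M=R0.as_matrix()
    print('now',p0.round(1),'yaw',round(np.arctan2(M[1,0],M[0,0]),3),'tilt',M[:2,2].round(4),'F',np.round(s['wrist_force'],2),'gap',round(s['finger_gap'],3),'t',round(s['clock'],2),'q',s['qpos'].round(2))
    for t in targets:
        sh=R0.inv().apply(np.array(t[:3])-p0)/600
        rv=(R0.inv()*down(t[3])).as_rotvec()/(np.pi/4)
        print([sh.round(4).tolist(),rv.round(4).tolist()])
def arm(pin,ang,r,off):
    """point at radius r along arm angle ang (from -y_stand, clockwise positive), off = offset in unfolding direction; yaw of push dir"""
    a=TH-np.pi/2-ang
    u=np.array([np.cos(a),np.sin(a)]);n=np.array([np.cos(a-np.pi/2),np.sin(a-np.pi/2)])
    return pin+u*r+n*off, (a-np.pi/2)%(2*np.pi)
E
python3 - <<'E'
from h import *
print(PB,PA)
p,y=arm(PB,0.26,85,-30);print(p,y)
d((300,-200,256,1.9),(*p,256,y),(*p,210,y))
E
```

```text
[471.86002484 421.96481183] [566.77477013 269.02220454]
[525.50904163 349.53013094] 3.439792653589793
now [ 209.4 -535.5  256.3] yaw 0.373 tilt [-0.  0.] F [-1.04  0.64 -1.39] gap 0.999 t 0.9 q [-1.4   0.18  1.61 -0.    1.35 -0.21]
[[0.3442, -0.4658, 0.0005], [-0.0, -0.0, -1.9445]]
[[1.0278, -1.1819, 0.0005], [-0.0, -0.0, -3.905]]
[[1.0278, -1.1819, 0.0772], [-0.0, -0.0, -3.905]]
```

Emit:
arm_command --deltas '[[[0.35,-0.45,0],[0,0,-1],-1],[[0.35,-0.45,0],[0,0,-1],-1],[[0.35,-0.45,0],[0,0,-1],-1],[[0.35,-0.45,0],[0,0,-1],-1],[[0.35,-0.45,0],[0,0,-1],-1],[[0.35,-0.45,0],[0,0,-1],-1],[[0.35,-0.45,0],[0,0,-1],-1],[[0.35,-0.45,0],[0,0,-1],-1]]' --newtons 30

```text
clock: 1.7
tool_pos: [307.5, -203.5, 256.3]
tcp_rot: [-2.625, -1.726, -0.002]
wrist_force: [-0.5, -0.0, 0.5]
finger_gap: 0.0
```

```bash
python3 - <<'E'
from h import *
p,y=arm(PB,0.26,85,-30)
d((380,50,256,2.0),(*p,256,y),(*p,210,y))
E
```

```text
now [ 307.5 -203.5  256.3] yaw 1.164 tilt [0.001  0.0008] F [-0.55 -0.04  0.54] gap 0.0 t 1.7 q [-0.91 -0.33  2.08  0.    1.39 -0.5 ]
[[0.4358, -0.0564, 0.0009], [0.0013, -0.001, -1.065]]
[[0.9902, -0.0314, 0.0015], [0.002, 0.0001, -2.8982]]
[[0.9901, -0.0315, 0.0782], [0.002, 0.0001, -2.8982]]
```

Emit:
arm_command --deltas '[[[0.6,-0.05,0],[0,0,-1],-1],[[0.6,-0.05,0],[0,0,-1],-1],[[0.6,-0.05,0],[0,0,-1],-1],[[0.6,-0.05,0],[0,0,-1],-1],[[0.6,-0.05,0],[0,0,-1],-1],[[0.6,-0.05,0],[0,0,-1],-1],[[0.6,-0.05,0],[0,0,-1],-1],[[0.6,-0.05,0],[0,0,-1],-1]]'

```text
clock: 2.5
tool_pos: [423.6, 142.4, 256.8]
tcp_rot: [1.759, 2.602, 0.004]
wrist_force: [-0.2, -0.3, 0.0]
finger_gap: -0.005
```

```bash
python3 - <<'E'
from h import *
p,y=arm(PB,0.26,85,-30)
d((*p,256,y),(*p,210,y))
E
```

```text
now [423.6 142.4 256.8] yaw 1.953 tilt [0.002  0.0019] F [-0.22 -0.32  0.02] gap -0.005 t 2.5 q [ 0.06 -0.12  1.91  0.    1.34 -0.33]
[[0.257, 0.2863, 0.0024], [0.0036, 0.0014, -1.8934]]
[[0.257, 0.2861, 0.0791], [0.0036, 0.0014, -1.8934]]
```

Emit:
arm_command --deltas '[[[0.257,0.286,0],[0,0,-1],-1],[[0.257,0.286,0],[0,0,-1],-1],[[0.257,0.286,0],[0,0,-1],-1],[[0.257,0.286,0],[0,0,-1],-1],[[0.257,0.286,0],[0,0,-1],-1],[[0.257,0.286,0],[0,0,-1],-1]]'

```text
clock: 3.1
tool_pos: [527.0, 352.3, 256.3]
tcp_rot: [0.618, 3.078, 0.005]
wrist_force: [0.4, 0.1, -0.5]
finger_gap: 0.005
```

```bash
python3 - <<'E'
from h import *
p,y=arm(PB,0.26,85,-30)
d((*p,256,y),(*p,205,y))
E
```

```text
now [527.  352.3 256.3] yaw 2.745 tilt [0.0022 0.0026] F [ 0.43  0.08 -0.45] gap 0.005 t 3.1 q [ 0.4   0.31  1.45  0.    1.38 -0.77]
[[0.0005, -0.0053, 0.0005], [0.0035, 0.0027, -0.8842]]
[[0.0006, -0.0056, 0.0855], [0.0035, 0.0027, -0.8842]]
```

Emit:
arm_command --deltas '[[[0.0005,-0.0055,0.04],[0.0035,0.0027,-0.884],-1],[[0.0005,-0.0055,0.085],[0.0035,0.0027,-0.884],-1],[[0.0005,-0.0055,0.085],[0.0035,0.0027,-0.884],-1],[[0.0005,-0.0055,0.085],[0.0035,0.0027,-0.884],-1],[[0.0005,-0.0055,0.085],[0.0035,0.0027,-0.884],-1],[[0.0005,-0.0055,0.085],[0.0035,0.0027,-0.884],-1]]'

```text
clock: 3.7
tool_pos: [526.3, 349.0, 204.9]
tcp_rot: [0.467, -3.107, 0.0]
wrist_force: [-0.2, 0.0, 0.6]
finger_gap: -0.001
```

```bash
python3 - <<'E'
from h import *
p,y=arm(PB,0.26,85,-30)
d((*p,205,y),(*p,150,y))
for n in('scene','top'):
    q=read_camera(n);save(q,n+'1');np.save(n+'1.npy',cloud(q))
c=cv2.imread('pics/scene1.png')[110:260,140:340];c=cv2.resize(c,None,fx=4,fy=4,interpolation=cv2.INTER_CUBIC);cv2.imwrite('pics/scene1z.png',c)
E
```

```text
now [526.3 349.  204.9] yaw -2.843 tilt [-0.0001 -0.0003] F [-0.19  0.04  0.61] gap -0.001 t 3.7 q [ 0.4   0.35  1.5  -0.    1.29 -1.47]
[[0.001, 0.0013, -0.0001], [-0.0003, -0.0002, 0.0001]]
[[0.001, 0.0013, 0.0916], [-0.0003, -0.0002, 0.0001]]
```

View pics/scene1z.png

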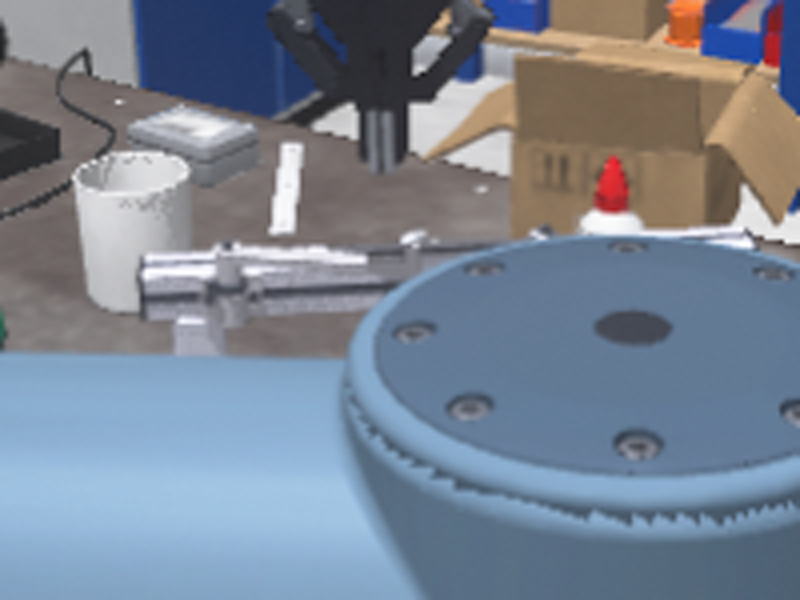

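View pics/top1.png

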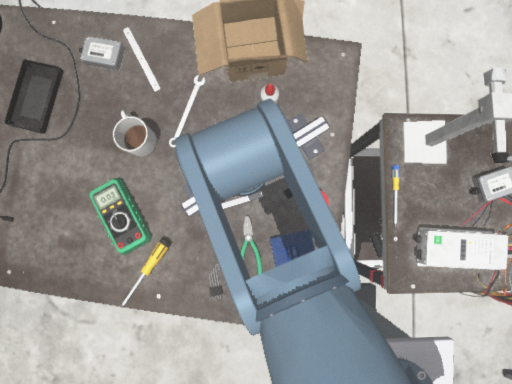

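```bash
python3 - <<'E'
from h import *
W=np.load('scene1.npy')
for v in range(140,156): print(v,[tuple(W[v,u].round(0)) if np.isfinite(W[v,u,0]) else None for u in (232,236,240)])
E
```

```text
140 [(np.float64(513.0), np.float64(351.0), np.float64(213.0)), (np.float64(515.0), np.float64(342.0), np.float64(213.0)), (np.float64(522.0), np.float64(336.0), np.float64(212.0))]
141 [(np.float64(513.0), np.float64(352.0), np.float64(210.0)), (np.float64(514.0), np.float64(342.0), np.float64(211.0)), (np.float64(519.0), np.float64(335.0), np.float64(211.0))]
142 [(np.float64(511.0), np.float64(351.0), np.float64(209.0)), (np.float64(518.0), np.float64(344.0), np.float64(207.0)), (np.float64(522.0), np.float64(336.0), np.float64(207.0))]
143 [(np.float64(513.0), np.float64(351.0), np.float64(206.0)), (np.float64(516.0), np.float64(343.0), np.float64(206.0)), (np.float64(519.0), np.float64(335.0), np.float64(206.0))]
144 [(np.float64(510.0), np.float64(350.0), np.float64(205.0)), (np.float64(518.0), np.float64(344.0), np.float64(203.0)), (np.float64(520.0), np.float64(335.0), np.float64(203.0))]
145 [(np.float64(510.0), np.float64(350.0), np.float64(202.0)), (np.float64(512.0), np.float64(341.0), np.float64(203.0)), (np.float64(522.0), np.float64(337.0), np.float64(200.0))]
146 [(np
[... 1100 characters left out ...]
511.0), np.float64(351.0), np.float64(185.0)), (np.float64(516.0), np.float64(344.0), np.float64(185.0)), (np.float64(933.0), np.float64(557.0), np.float64(-1.0))]
153 [(np.float64(515.0), np.float64(354.0), np.float64(181.0)), (np.float64(515.0), np.float64(343.0), np.float64(183.0)), (np.float64(925.0), np.float64(552.0), np.float64(-1.0))]
154 [(np.float64(911.0), np.float64(574.0), np.float64(-3.0)), (np.float64(913.0), np.float64(561.0), np.float64(-2.0)), (np.float64(919.0), np.float64(549.0), np.float64(-2.0))]
155 [(np.float64(892.0), np.float64(564.0), np.float64(2.0)), (np.float64(904.0), np.float64(556.0), np.float64(-1.0)), (np.float64(906.0), np.float64(542.0), np.float64(0.0))]
```

Emit:
arm_command --deltas '[[[0,0.001,0.05],[0,0,0],-1],[[0,0.001,0.08],[0,0,0],-1],[[0,0.001,0.09],[0,0,0],-1],[[0,0.001,0.09],[0,0,0],-1]]'

```text
clock: 4.2
tool_pos: [525.5, 349.3, 150.1]
tcp_rot: [0.459, -3.106, 0.001]
wrist_force: [0.0, 0.5, -0.2]
finger_gap: -0.0
```

```bash
python3 - <<'E'
from h import *
t=[]
for a,off in((.26,-18),(.5,-18),(.75,-18),(1.0,-18),(1.15,-18),(1.25,-18),(1.3,-18)):
    p,y=arm(PB,a,85,off); t.append((*p,151,y))
d(*t)
E
```

```text
now [525.5 349.3 150.1] yaw -2.848 tilt [-0.0018 -0.001 ] F [ 0.    0.47 -0.2 ] gap -0.0 t 4.2 q [ 0.4   0.41  1.54 -0.    1.19 -1.47]
[[0.0199, 0.0003, -0.0014], [-0.0005, -0.0026, -0.0063]]
[[0.0544, -0.003, -0.0013], [-0.0008, -0.0025, 0.2993]]
[[0.0901, 0.0025, -0.0013], [-0.0011, -0.0024, 0.6176]]
[[0.1234, 0.0166, -0.0012], [-0.0015, -0.0023, 0.9359]]
[[0.1413, 0.0289, -0.0012], [-0.0016, -0.0022, 1.1269]]
[[0.1521, 0.0385, -0.0011], [-0.0018, -0.0021, 1.2542]]
[[0.1571, 0.0437, -0.0011], [-0.0018, -0.0021, 1.3179]]
```

Emit:
arm_command --deltas '[[[0.01,0,-0.0013],[0,0,0],-1],[[0.02,0,-0.0013],[0,0,0],-1],[[0.037,-0.0015,-0.0013],[0,0,0.15],-1],[[0.0544,-0.003,-0.0013],[0,0,0.3],-1],[[0.072,0,-0.0013],[0,0,0.46],-1],[[0.09,0.0025,-0.0013],[0,0,0.618],-1],[[0.107,0.009,-0.0012],[0,0,0.78],-1],[[0.1234,0.0166,-0.0012],[0,0,0.936],-1]]'

```text
clock: 5.0
tool_pos: [452.3, 337.4, 152.5]
tcp_rot: [0.697, 3.062, 0.001]
wrist_force: [3.6, 0.6, -0.3]
finger_gap: 0.001
```

```bash
python3 - <<'E'
from h import *
t=[]
for a,off in((1.0,-18),(1.15,-18),(1.25,-18),(1.3,-18),(1.35,-18),(1.4,-18)):
    p,y=arm(PB,a,85,off); t.append((*p,151,y))
d(*t)
E
```

```text
now [452.3 337.4 152.5] yaw 2.694 tilt [ 0.0018 -0.0001] F [ 3.6   0.64 -0.34] gap 0.001 t 5.0 q [ 0.43  0.27  1.72 -0.    1.15 -0.69]
[[0.0008, -0.0003, 0.0025], [0.0009, 0.0021, -0.0073]]
[[0.0223, -0.0034, 0.0025], [0.0011, 0.0021, 0.1837]]
[[0.0368, -0.0036, 0.0025], [0.0012, 0.002, 0.311]]
[[0.044, -0.0031, 0.0025], [0.0013, 0.002, 0.3747]]
[[0.0512, -0.0023, 0.0024], [0.0013, 0.002, 0.4383]]
[[0.0583, -0.0012, 0.0024], [0.0014, 0.0019, 0.502]]
```

Emit:
arm_command --deltas '[[[0.011,-0.0018,0.0025],[0,0.002,0.09],-1],[[0.022,-0.0034,0.0025],[0,0.002,0.184],-1],[[0.03,-0.0035,0.0025],[0,0.002,0.25],-1],[[0.037,-0.0036,0.0025],[0,0.002,0.311],-1],[[0.044,-0.003,0.0025],[0,0.002,0.375],-1],[[0.049,-0.0026,0.0025],[0,0.002,0.42],-1]]'

```text
clock: 5.6
tool_pos: [425.6, 348.8, 152.4]
tcp_rot: [1.192, 2.904, 0.004]
wrist_force: [3.0, -1.1, 0.2]
finger_gap: 0.001
```

```bash
python3 - <<'E'
from h import *
t=[]
for a,off in((1.35,-18),(1.4,-18),(1.45,-18),(1.5,-18),(1.55,-18),(1.6,-18)):
    p,y=arm(PB,a,85,off); t.append((*p,151,y))
d(*t)
E
```

```text
now [425.6 348.8 152.4] yaw 2.362 tilt [0.0036 0.0015] F [ 3.02 -1.15  0.22] gap 0.001 t 5.6 q [ 0.47  0.24  1.76 -0.    1.14 -0.32]
[[0.0026, -0.0011, 0.0023], [0.0046, 0.0019, 0.0158]]
[[0.0098, -0.0023, 0.0023], [0.0046, 0.0018, 0.0795]]
[[0.017, -0.0032, 0.0023], [0.0047, 0.0016, 0.1432]]
[[0.0242, -0.0037, 0.0023], [0.0047, 0.0015, 0.2068]]
[[0.0314, -0.0039, 0.0023], [0.0047, 0.0014, 0.2705]]
[[0.0387, -0.0037, 0.0023], [0.0048, 0.0013, 0.3341]]
```

Emit:
arm_command --deltas '[[[0.005,-0.0017,0.0023],[0.004,0.002,0.04],-1],[[0.0098,-0.0023,0.0023],[0.004,0.002,0.08],-1],[[0.0098,-0.0023,0.0023],[0.004,0.002,0.08],-1]]'

```text
clock: 5.9
tool_pos: [420.7, 352.2, 152.3]
tcp_rot: [1.284, 2.865, 0.004]
wrist_force: [0.4, -0.7, 0.4]
finger_gap: 0.004
```

Emit:
arm_command --deltas '[[[0.002,-0.0002,0],[0,0,0.016],-1]]'

```text
clock: 6.0
tool_pos: [420.0, 352.8, 152.9]
tcp_rot: [1.301, 2.857, 0.004]
wrist_force: [1.2, -2.7, -1.1]
finger_gap: 0.0
```

Emit:
arm_command --deltas '[[[0.002,-0.0002,0],[0,0,0.016],-1]]'

```text
clock: 6.1
tool_pos: [419.1, 353.4, 153.2]
tcp_rot: [1.319, 2.847, 0.004]
wrist_force: [1.8, -1.1, -1.3]
finger_gap: 0.004
```

Emit:
arm_command --deltas '[[[0.002,-0.0002,0],[0,0,0.016],-1]]'

```text
clock: 6.2
tool_pos: [418.2, 354.1, 153.3]
tcp_rot: [1.338, 2.838, 0.004]
wrist_force: [2.4, -0.7, -2.4]
finger_gap: 0.002
```

Emit:
arm_command --deltas '[[[0.002,-0.0002,0.0015],[0,0,0.016],-1]]'

```text
clock: 6.3
tool_pos: [417.4, 354.9, 152.5]
tcp_rot: [1.358, 2.829, 0.004]
wrist_force: [1.0, -2.1, 0.4]
finger_gap: -0.003
```

Emit:
arm_command --deltas '[[[0.002,-0.0002,0.0015],[0,0,0.016],-1]]'

```text
clock: 6.4
tool_pos: [416.6, 355.8, 151.8]
tcp_rot: [1.377, 2.819, 0.004]
wrist_force: [0.5, -2.4, 1.2]
finger_gap: -0.002
```

Emit:
arm_command --deltas '[[[0.002,-0.0002,0.001],[0,0,0.016],-1]]'

```text
clock: 6.5
tool_pos: [415.8, 356.7, 151.2]
tcp_rot: [1.396, 2.81, 0.004]
wrist_force: [1.2, -2.0, 1.4]
finger_gap: -0.001
```

```bash
python3 - <<'E'
from h import *
t=[]
for a,off in((1.5,-18),(1.55,-18),(1.6,-18),(1.72,-18)):
    p,y=arm(PB,a,85,off); t.append((*p,151,y))
d(*t)
E
```

```text
now [415.8 356.7 151.2] yaw 2.219 tilt [0.0049 0.0007] F [ 1.19 -1.95  1.44] gap -0.001 t 6.5 q [ 0.49  0.24  1.77 -0.    1.13 -0.15]
[[0.003, -0.0021, 0.0004], [0.0056, 0.003, 0.0249]]
[[0.0101, -0.0033, 0.0004], [0.0057, 0.0029, 0.0886]]
[[0.0173, -0.0041, 0.0004], [0.0058, 0.0027, 0.1522]]
[[0.0347, -0.0046, 0.0003], [0.0059, 0.0024, 0.305]]
```

Emit:
arm_command --deltas '[[[0.0017,-0.0007,0.0003],[0.003,0.002,0.016],-1],[[0.0034,-0.0012,0.0003],[0.003,0.002,0.03],-1]]'

```text
clock: 6.7
tool_pos: [414.2, 358.1, 151.2]
tcp_rot: [1.432, 2.794, 0.003]
wrist_force: [1.9, -0.9, 1.2]
finger_gap: -0.0
```

Emit:
arm_command --deltas '[[[0.002,-0.0002,0.0003],[0,0,0.016],-1]]'

```text
clock: 6.8
tool_pos: [413.3, 359.1, 151.1]
tcp_rot: [1.45, 2.785, 0.003]
wrist_force: [0.4, -2.3, 1.5]
finger_gap: -0.001
```

Emit:
arm_command --deltas '[[[0.002,-0.0002,0.0003],[0,0,0.016],-1]]'

```text
clock: 6.9
tool_pos: [412.4, 360.0, 151.0]
tcp_rot: [1.47, 2.775, 0.003]
wrist_force: [0.3, -2.1, 1.5]
finger_gap: -0.002
```

Emit:
arm_command --deltas '[[[0.002,-0.0002,0.0003],[0,0,0.016],-1]]'

```text
clock: 7.0
tool_pos: [411.5, 361.0, 150.8]
tcp_rot: [1.489, 2.765, 0.003]
wrist_force: [1.0, -2.4, 1.6]
finger_gap: -0.003
```

Emit:
arm_command --deltas '[[[0.002,-0.0002,0.0003],[0,0,0.016],-1]]'

```text
clock: 7.1
tool_pos: [410.7, 362.0, 150.6]
tcp_rot: [1.507, 2.754, 0.002]
wrist_force: [0.6, -2.7, 2.0]
finger_gap: -0.001
```

```bash
python3 - <<'E'
from h import *
t=[]
for a,off in((1.6,-18),(1.65,-18),(1.72,-18)):
    p,y=arm(PB,a,85,off); t.append((*p,151,y))
d(*t)
E
```

```text
now [410.7 362.  150.6] yaw 2.14 tilt [0.0021 0.0006] F [ 0.57 -2.69  2.02] gap -0.001 t 7.1 q [ 0.51  0.24  1.77 -0.    1.13 -0.06]
[[0.005, -0.003, -0.0007], [0.0027, 0.0008, 0.0513]]
[[0.0121, -0.004, -0.0007], [0.0027, 0.0008, 0.1149]]
[[0.0222, -0.0049, -0.0008], [0.0027, 0.0007, 0.2041]]
```

Emit:
arm_command --deltas '[[[0.002,-0.0005,-0.0003],[0,0,0.016],-1]]'

```text
clock: 7.2
tool_pos: [409.7, 363.0, 150.7]
tcp_rot: [1.526, 2.744, 0.003]
wrist_force: [1.2, -2.0, 1.0]
finger_gap: -0.004
```

Emit:
arm_command --deltas '[[[0.002,-0.0005,0],[0,0,0.016],-1]]'

```text
clock: 7.3
tool_pos: [408.9, 363.9, 150.7]
tcp_rot: [1.545, 2.733, 0.003]
wrist_force: [1.2, -0.9, 0.4]
finger_gap: -0.005
```

Emit:
arm_command --deltas '[[[0.002,-0.0005,0],[0,0,0.016],-1]]'

```text
clock: 7.4
tool_pos: [408.0, 364.9, 150.7]
tcp_rot: [1.564, 2.723, 0.003]
wrist_force: [1.4, -1.5, 0.4]
finger_gap: -0.0
```

Emit:
arm_command --deltas '[[[0.002,-0.0002,0],[0,0,0.016],-1]]'

```text
clock: 7.5
tool_pos: [407.1, 366.0, 150.7]
tcp_rot: [1.582, 2.712, 0.003]
wrist_force: [0.7, -3.0, 0.8]
finger_gap: 0.001
```

Emit:
arm_command --deltas '[[[0.002,-0.0002,0],[0,0,0.016],-1]]'

```text
clock: 7.6
tool_pos: [406.3, 367.0, 150.6]
tcp_rot: [1.601, 2.701, 0.003]
wrist_force: [0.5, -2.6, 1.4]
finger_gap: 0.0
```

```bash
python3 - <<'E'
from h import *
t=[]
for a,off in((1.65,-18),(1.72,-18)):
    p,y=arm(PB,a,85,off); t.append((*p,151,y))
d(*t)
E
```

```text
now [406.3 367.  150.6] yaw 2.071 tilt [0.0024 0.0007] F [ 0.55 -2.56  1.4 ] gap 0.0 t 7.6 q [ 0.52  0.24  1.77 -0.    1.13  0.02]
[[0.0011, -0.0025, -0.0006], [0.003, 0.0007, 0.0276]]
[[0.0111, -0.004, -0.0006], [0.0031, 0.0006, 0.1167]]
```

Emit:
arm_command --deltas '[[[0.002,-0.0005,0],[0,0,0.016],-1]]'

```text
clock: 7.7
tool_pos: [405.5, 368.0, 150.7]
tcp_rot: [1.619, 2.69, 0.003]
wrist_force: [1.9, -1.6, 0.9]
finger_gap: -0.0
```

Emit:
arm_command --deltas '[[[0.002,-0.0005,0],[0,0,0.016],-1]]'

```text
clock: 7.8
tool_pos: [404.7, 369.0, 150.7]
tcp_rot: [1.638, 2.679, 0.003]
wrist_force: [0.8, -1.0, 0.8]
finger_gap: 0.003
```

Emit:
arm_command --deltas '[[[0.002,-0.0005,0],[0,0,0.016],-1]]'

```text
clock: 7.9
tool_pos: [403.8, 370.0, 150.7]
tcp_rot: [1.656, 2.667, 0.003]
wrist_force: [1.3, -1.8, 0.8]
finger_gap: 0.004
```

Emit:
arm_command --deltas '[[[0.002,-0.0005,0],[0,0,0.016],-1]]'

```text
clock: 8.0
tool_pos: [403.1, 371.1, 150.7]
tcp_rot: [1.674, 2.656, 0.004]
wrist_force: [1.2, -1.1, 0.6]
finger_gap: -0.002
```

Emit:
arm_command --deltas '[[[0.002,-0.0005,0],[0,0,0.016],-1]]'

```text
clock: 8.1
tool_pos: [402.5, 371.8, 150.7]
tcp_rot: [1.692, 2.644, 0.003]
wrist_force: [4.1, -5.4, 0.6]
finger_gap: 0.003
```

Emit:
arm_command --deltas '[[[0.002,-0.0005,0],[0,0,0.016],-1]]'

```text
clock: 8.2
tool_pos: [402.3, 372.0, 150.7]
tcp_rot: [1.709, 2.631, 0.002]
wrist_force: [4.2, -6.6, 0.9]
finger_gap: 0.001
```

```bash
python3 - <<'E'
from h import *
t=[]
for a,off in((1.65,-18),(1.72,-18)):
    p,y=arm(PB,a,85,off); t.append((*p,151,y))
d(*t)
q=read_camera('top');save(q,'top2')
c=q['img'][90:330,150:350];cv2.imwrite('pics/top2z.png',cv2.resize(c,None,fx=2.5,fy=2.5))
E
```

```text
now [402.3 372.  150.7] yaw 1.989 tilt [ 0.0047 -0.0017] F [ 4.17 -6.63  0.89] gap 0.001 t 8.2 q [ 0.53  0.24  1.77 -0.    1.13  0.11]
[[-0.0095, 0.0003, -0.0004], [0.0045, 0.0045, -0.0768]]
[[0.0003, -0.0021, -0.0004], [0.0046, 0.0044, 0.0123]]
```

View pics/top2z.png

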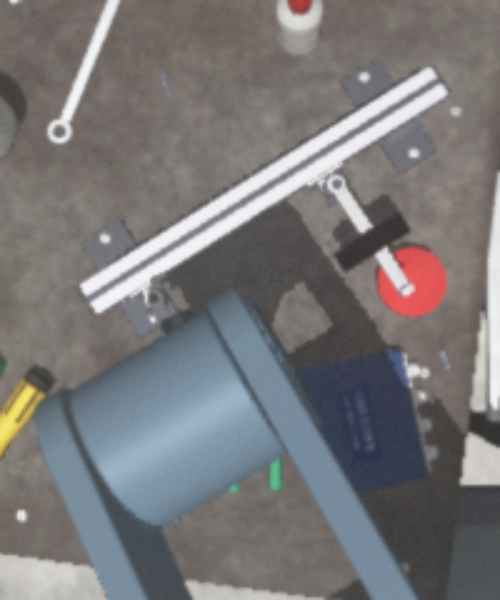

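Emit:
arm_command --deltas '[[[0.0023,-0.0002,0],[0,0,0],-1],[[0.0023,-0.0002,0],[0,0,0],-1]]'

```text
clock: 8.45
tool_pos: [402.2, 372.1, 150.7]
tcp_rot: [1.709, 2.628, -0.001]
wrist_force: [4.2, -8.3, 0.7]
finger_gap: 0.0
```

```bash
python3 - <<'E'
from h import *
d()
E
```

```text
now [402.2 372.1 150.7] yaw 1.988 tilt [ 0.0057 -0.0041] F [ 4.16 -8.26  0.74] gap 0.0 t 8.45 q [ 0.53  0.24  1.77 -0.01  1.13  0.12]
```

Emit:
arm_command --deltas '[[[0.0025,-0.0002,0],[0,0,0],-1],[[0.0025,-0.0002,0],[0,0,0],-1],[[0.0025,-0.0002,0],[0,0,0],-1],[[0.0025,-0.0002,0],[0,0,0],-1],[[0.0025,-0.0002,0],[0,0,0],-1],[[0.0025,-0.0002,0],[0,0,0],-1]]'

```text
clock: 9.05
tool_pos: [402.1, 372.2, 150.6]
tcp_rot: [1.709, 2.625, -0.003]
wrist_force: [3.7, -8.1, 2.5]
finger_gap: 0.0
```

```bash
python3 - <<'E'
from h import *
d()
s=status.get_state();p=np.array(s['tool_pos'])[:2]-PB
u=1.9885
x=np.array([np.cos(u),np.sin(u)]);print('along -? ',p@x, p@np.array([x[1],-x[0]]))
# contact line: arm centre is 17 ahead along push direction; solve angle
for ang in(1.60,1.65,1.7,1.75):
    a=TH-np.pi/2-ang;n=np.array([np.cos(a-np.pi/2),np.sin(a-np.pi/2)]);print(ang,p@n)
E
```

```text
now [402.1 372.2 150.6] yaw 1.987 tilt [ 0.0066 -0.0066] F [ 3.68 -8.09  2.54] gap 0.0 t 9.05 q [ 0.54  0.24  1.77 -0.01  1.13  0.12]
along -?  -17.17397087491331 -83.91930790948247
1.6 -7.7473874749737055
1.65 -12.001304396691548
1.7 -16.225224307576163
1.75 -20.408589607625313
```

Emit:
arm_command --deltas '[[[-0.02,0,0],[0,0,0],-1],[[-0.04,0,0],[0,0,0],-1],[[-0.04,0,-0.08],[0,0,0],-1],[[-0.04,0,-0.14],[0,0,0],-0.05],[[-0.04,0,-0.14],[0,0,0],-0.05]]'

```text
clock: 9.55
tool_pos: [414.2, 351.9, 240.7]
tcp_rot: [1.708, 2.621, 0.011]
wrist_force: [1.1, 0.6, 1.0]
finger_gap: 0.333
```

```bash
python3 - <<'E'
from h import *
c=PA+(-XV)*58+YV*0
d((*c,235,TH+np.pi/2),(*c,172,TH+np.pi/2))
q=read_camera('top');save(q,'top3')
E
```

```text
now [414.2 351.9 240.7] yaw 1.987 tilt [ 0.015  -0.0012] F [1.08 0.58 0.99] gap 0.333 t 9.55 q [ 0.49  0.12  1.71 -0.01  1.3   0.08]
[[-0.2428, 0.081, 0.0123], [0.0162, 0.0104, -0.181]]
[[-0.242, 0.0796, 0.1173], [0.0162, 0.0104, -0.181]]
```

Emit:
arm_command --deltas '[[[-0.243,0.081,0.012],[0.016,0.01,-0.18],-0.05],[[-0.243,0.081,0.012],[0.016,0.01,-0.18],-0.05],[[-0.243,0.081,0.012],[0.016,0.01,-0.18],-0.05],[[-0.243,0.081,0.012],[0.016,0.01,-0.18],-0.05],[[-0.243,0.081,0.012],[0.016,0.01,-0.18],-0.05],[[-0.243,0.081,0.012],[0.016,0.01,-0.18],-0.05]]'

```text
clock: 10.2
tool_pos: [515.2, 237.8, 231.1]
tcp_rot: [-1.523, -2.743, 0.007]
wrist_force: [-0.3, 0.5, -0.1]
finger_gap: 0.476
```

```bash
python3 - <<'E'
from h import *
q=read_camera('top');save(q,'top3');np.save('top3.npy',cloud(q))
q=read_camera('scene');save(q,'scene3');np.save('scene3.npy',cloud(q))
a=cv2.imread('pics/top3.png')[90:330,150:350];b=cv2.imread('pics/scene3.png')[90:290,140:340]
cv2.imwrite('pics/c3.png',np.hstack([cv2.resize(a,(400,480)),cv2.resize(b,(400,480))]))
c=PA+(-XV)*58
d((*c,172,TH+np.pi/2))
E
```

```text
now [515.1 238.6 231.7] yaw 2.13 tilt [-0.0045 -0.002 ] F [-0.92 -0.06  0.31] gap 0.472 t 10.3 q [ 0.23  0.19  1.65 -0.    1.31 -0.33]
[[-0.0027, 0.0037, 0.0994], [-0.0062, -0.0009, 0.001]]
```

View pics/c3.png

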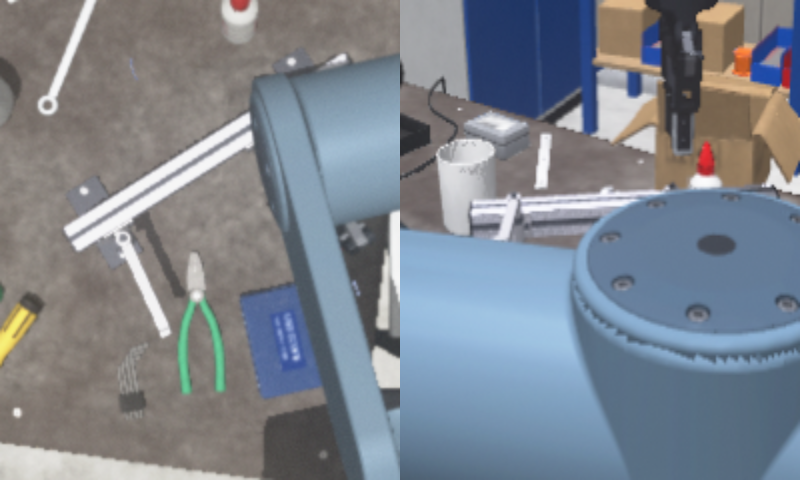

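```bash
python3 - <<'E'
from h import *
W=np.load('top3.npy');v,u=np.mgrid[0:384,0:512]
m=(W[...,2]>133)&(W[...,2]<155)&(u>195)&(u<240)&(v>195)&(v<265)
Q=W[m];S=np.c_[(Q[:,:2]-O)@XV,(Q[:,:2]-O)@YV,Q[:,2]];print(len(S),S.min(0),S.max(0))
for lo in range(-150,-20,10):
    k=(S[:,0]>=lo)&(S[:,0]<lo+10)
    if k.sum():print(lo,S[k].mean(0).round(1),S[k].min(0).round(1),S[k].max(0).round(1))
k=(S[:,0]<-42)&(S[:,0]>-125);f=np.polyfit(S[k,0],S[k,1],1);print(f,np.arctan(f[0]),np.polyval(f,-31.3))
W=np.load('top0.npy')
m=(W[...,2]>145)&(u>270)&(u<335)&(v>165)&(v<205)
Q=W[m];S=np.c_[(Q[:,:2]-O)@XV,(Q[:,:2]-O)@YV,Q[:,2]];S=S[S[:,0]>-115];print('roll',np.percentile(S,[2,50,98],axis=0).round(1))
E
```

```text
347 [-140.32852008  121.73094752  133.367046  ] [-23.56215374 148.94873434 151.35812019]
-150 [-140.3  140.7  149.6] [-140.3  140.7  149.6] [-140.3  140.7  149.6]
-140 [-135.1  142.4  145.3] [-139.9  136.7  135. ] [-130.1  148.9  151.4]
-130 [-124.9  141.   139.6] [-129.9  135.1  135.1] [-120.1  146.7  142.3]
-120 [-114.9  140.   139.3] [-119.6  133.8  135. ] [-110.4  145.9  142.7]
-110 [-105.2  138.8  139.1] [-109.9  132.7  134. ] [-100.1  145.1  141.9]
-100 [-95.  137.2 139.5] [-99.9 131.7 137.3] [-90.2 143.  141. ]
-90 [-85.  136.  139.3] [-89.7 129.9 134.8] [-80.3 142.2 141.5]
-80 [-75.1 134.5 139.2] [-79.9 128.8 136.7] [-70.5 140.2 141.8]
-70 [-64.9 133.4 139.3] [-70.  127.1 135.5] [-60.  139.7 142.6]
-60 [-54.9 131.8 139.5] [-59.6 126.2 134.9] [-50.2 138.8 142.1]
-50 [-45.  130.8 139.2] [-49.6 125.1 136.1] [-40.1 136.7 142.6]
-40 [-34.8 129.2 140.3] [-39.9 121.7 133.4] [-30.2 137.1 147.2]
-30 [-27.2 129.2 141. ] [-30.  122.6 138.1] [-23.6 135.9 146.5]
[ -0.13298924 124.64876114] -0.13221343424777277 128.8113243529643
roll [[-98.5 -77.1 145.9]
 [-89.4 -49.6 154.9]
 [-80.2 -25.9 158.5]]
```

Emit:
arm_command --deltas '[[[-0.0027,0.0037,0.05],[-0.006,-0.001,0],-0.05],[[-0.0027,0.0037,0.085],[-0.006,-0.001,0],-0.05],[[-0.0027,0.0037,0.1],[-0.006,-0.001,0],-0.05],[[-0.0027,0.0037,0.1],[-0.006,-0.001,0],-0.05]]'

```text
clock: 10.7
tool_pos: [515.9, 239.0, 170.3]
tcp_rot: [-1.519, -2.747, 0.003]
wrist_force: [-0.1, 0.8, 0.0]
finger_gap: 0.475
```

```bash
python3 - <<'E'
from h import *
c=O+XV*-89.4+YV*-50.8
d((*c,170.5,TH+np.pi/2))
E
```

```text
now [515.9 239.  170.3] yaw 2.131 tilt [-0.0031 -0.0007] F [-0.08  0.78  0.03] gap 0.475 t 10.7 q [ 0.23  0.26  1.7   0.    1.19 -0.34]
[[-0.003, 0.0023, -0.0003], [-0.0038, -0.0014, 0.0031]]
```

Emit:
arm_command --deltas '[[[-0.003,0.0023,0],[-0.0038,-0.0014,0.003],-0.05],[[-0.003,0.0023,0],[-0.0038,-0.0014,0.003],-0.4],[[-0.003,0.0023,0],[-0.0038,-0.0014,0.003],-1],[[-0.003,0.0023,0],[-0.0038,-0.0014,0.003],-1],[[-0.003,0.0023,0],[-0.0038,-0.0014,0.003],-1],[[-0.003,0.0023,0],[-0.0038,-0.0014,0.003],-1]]' --newtons 30

```text
clock: 11.3
tool_pos: [518.7, 238.5, 171.2]
tcp_rot: [1.523, 2.746, 0.002]
wrist_force: [1.5, 1.4, 3.7]
finger_gap: 0.208
```

```bash
python3 - <<'E'
from h import *
d()
E
```

```text
now [518.7 238.5 171.2] yaw 2.129 tilt [0.0019 0.0007] F [1.52 1.45 3.67] gap 0.208 t 11.3 q [ 0.22  0.26  1.69  0.    1.19 -0.34]
```

Emit:
arm_command --deltas '[[[0,0,-0.006],[0,0,0],-1],[[0,0,-0.012],[0,0,0],-1],[[0,0,-0.018],[0,0,0],-1],[[0,0,-0.025],[0,0,0],-1],[[0,0,-0.025],[0,0,0],-1]]'

```text
clock: 11.8
tool_pos: [519.0, 238.5, 186.8]
tcp_rot: [1.523, 2.746, 0.003]
wrist_force: [0.9, 0.3, -0.2]
finger_gap: 0.211
```

```bash
python3 - <<'E'
from h import *
s=status.get_state();p=np.array(s['tool_pos']);print('stand',(p[:2]-O)@XV,(p[:2]-O)@YV)
t=[]
for x in(-95,-110,-125,-140,-155,-170,-178):
    c=O+XV*x+YV*(-51.2+(x+90)*0.01); t.append((*c,186,TH+np.pi/2))
d(*t)
q=read_camera('scene');save(q,'scene4')
b=q['img'][90:290,140:340]
cv2.imwrite('pics/c4.png',cv2.resize(b,(600,600)))
E
```

```text
stand -88.47549410667683 -51.12907549895108
now [519.  238.5 186.8] yaw 2.129 tilt [0.0027 0.0008] F [ 0.89  0.25 -0.16] gap 0.211 t 11.8 q [ 0.22  0.24  1.68  0.    1.21 -0.34]
[[-0.0002, -0.0109, 0.0014], [0.0035, 0.0009, -0.0001]]
[[-0.0005, -0.0359, 0.0013], [0.0035, 0.0009, -0.0001]]
[[-0.0007, -0.0609, 0.0012], [0.0035, 0.0009, -0.0001]]
[[-0.001, -0.0859, 0.0012], [0.0035, 0.0009, -0.0001]]
[[-0.0012, -0.1109, 0.0011], [0.0035, 0.0009, -0.0001]]
[[-0.0015, -0.1359, 0.001], [0.0035, 0.0009, -0.0001]]
[[-0.0016, -0.1492, 0.001], [0.0035, 0.0009, -0.0001]]
```

View pics/c4.png

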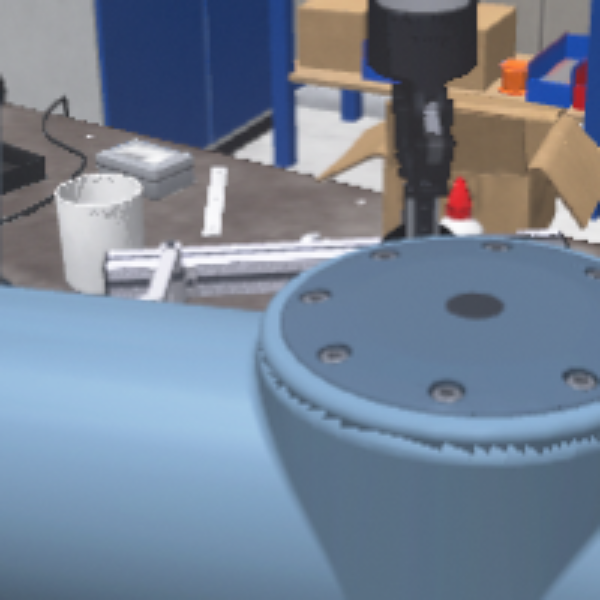

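Emit:
arm_command --deltas '[[[-0.0002,-0.011,0.0005],[0.0035,0.001,0],-1],[[-0.0005,-0.036,0.0005],[0.0035,0.001,0],-1]]'

```text
clock: 12.05
tool_pos: [500.7, 226.7, 186.0]
tcp_rot: [-1.523, -2.747, 0.0]
wrist_force: [-0.0, -0.1, -1.5]
finger_gap: 0.209
```

Emit:
arm_command --deltas '[[[-0.0002,-0.015,0],[0,0,0],-1],[[-0.0004,-0.032,0],[0,0,0],-1]]'

```text
clock: 12.25
tool_pos: [483.8, 215.9, 185.8]
tcp_rot: [-1.523, -2.747, 0.001]
wrist_force: [0.3, 0.0, -0.1]
finger_gap: 0.211
```

```bash
python3 - <<'E'
from h import *
s=status.get_state();p=np.array(s['tool_pos']);print('stand',(p[:2]-O)@XV,(p[:2]-O)@YV)
t=[]
for x in(-140,-155,-170,-178):
    c=O+XV*x+YV*(-51.2+(x+90)*0.01); t.append((*c,186.5,TH+np.pi/2))
d(*t)
E
```

```text
stand -130.3295105966431 -51.618545427256464
now [483.8 215.9 185.8] yaw 2.129 tilt [-0.0008 -0.0001] F [ 0.3   0.   -0.07] gap 0.211 t 12.25 q [ 0.2   0.16  1.79  0.    1.2  -0.36]
[[-0.0001, -0.0161, -0.0012], [-0.0009, -0.0004, 0.0002]]
[[-0.0004, -0.0411, -0.0012], [-0.0009, -0.0004, 0.0002]]
[[-0.0006, -0.0661, -0.0012], [-0.0009, -0.0004, 0.0002]]
[[-0.0008, -0.0795, -0.0011], [-0.0009, -0.0004, 0.0002]]
```

No contact so far; continue out past the nose.

Emit:
arm_command --deltas '[[[-0.0001,-0.016,-0.0012],[0,0,0],-1],[[-0.0003,-0.032,-0.0012],[0,0,0],-1]]'

```text
clock: 12.45
tool_pos: [466.9, 205.1, 186.6]
tcp_rot: [-1.523, -2.747, 0.001]
wrist_force: [0.7, -0.4, -0.2]
finger_gap: 0.209
```

Emit:
arm_command --deltas '[[[-0.0002,-0.016,0],[0,0,0],-1],[[-0.0004,-0.032,0],[0,0,0],-1],[[-0.0005,-0.048,0],[0,0,0],-1],[[-0.0006,-0.06,0],[0,0,0],-1]]'

```text
clock: 12.85
tool_pos: [435.8, 185.3, 186.6]
tcp_rot: [-1.523, -2.747, 0.001]
wrist_force: [0.1, 0.5, -0.1]
finger_gap: 0.206
```

```bash
python3 - <<'E'
from h import *
s=status.get_state();p=np.array(s['tool_pos']);print('stand',(p[:2]-O)@XV,(p[:2]-O)@YV)
Y=TH+np.pi/2-0.132
def P(x): return O+XV*x+YV*(124.65-0.133*x)
d((*P(-188),187,Y))
for n in('top','scene'):
    q=read_camera(n);save(q,n+'5')
a=cv2.imread('pics/top5.png')[90:330,150:350];b=cv2.imread('pics/scene5.png')[90:290,140:340]
cv2.imwrite('pics/c5.png',np.hstack([cv2.resize(a,(400,480)),cv2.resize(b,(400,480))]))
E
```

```text
stand -187.25606322502426 -52.12001053062398
now [435.8 185.3 186.6] yaw 2.129 tilt [-0.0008 -0.0001] F [ 0.09  0.5  -0.08] gap 0.206 t 12.85 q [ 0.15  0.03  1.92 -0.    1.19 -0.41]
[[0.3363, -0.0012, -0.0006], [-0.001, -0.0003, 0.1681]]
```

View pics/c5.png

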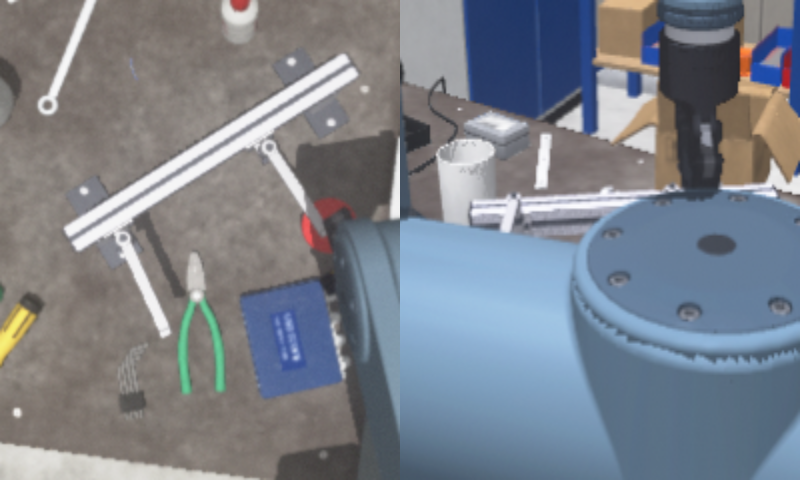

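Emit:
arm_command --deltas '[[[0.07,-0.004,0],[0,0,0.04],-1],[[0.14,-0.004,0],[0,0,0.08],-1],[[0.21,-0.003,0],[0,0,0.12],-1],[[0.28,-0.002,0],[0,0,0.16],-1],[[0.336,-0.001,0],[0,0,0.168],-1],[[0.336,-0.001,0],[0,0,0.168],-1],[[0.336,-0.001,0],[0,0,0.168],-1]]'

```text
clock: 13.65
tool_pos: [328.2, 356.7, 186.6]
tcp_rot: [-1.698, -2.643, 0.001]
wrist_force: [0.7, -0.2, -1.2]
finger_gap: 0.209
```

```bash
python3 - <<'E'
from h import *
s=status.get_state();p=np.array(s['tool_pos']);print('stand',(p[:2]-O)@XV,(p[:2]-O)@YV)
Y=TH+np.pi/2-0.132
def P(x): return O+XV*x+YV*(124.65-0.133*x)
d(*[(*P(x),187,Y) for x in(-180,-170,-155,-140,-125,-110,-95)])
for n in('top','scene'):
    q=read_camera(n);save(q,n+'6');np.save(n+'6.npy',cloud(q))
a=cv2.imread('pics/top6.png')[90:330,150:350];b=cv2.imread('pics/scene6.png')[110:240,140:260]
cv2.imwrite('pics/c6.png',np.hstack([cv2.resize(a,(320,480)),cv2.resize(b,(440,480))]))
E
```

```text
stand -187.70619620636498 150.17927239376274
now [328.2 356.7 186.6] yaw 1.999 tilt [-0.0007 -0.0003] F [ 0.66 -0.16 -1.19] gap 0.209 t 13.65 q [0.58 0.06 1.9  0.   1.19 0.15]
[[-0.001, 0.0131, -0.0006], [-0.001, 0.0, 0.0028]]
[[-0.001, 0.0299, -0.0007], [-0.001, 0.0, 0.0028]]
[[-0.0011, 0.0551, -0.0007], [-0.001, 0.0, 0.0028]]
[[-0.0011, 0.0803, -0.0007], [-0.001, 0.0, 0.0028]]
[[-0.0012, 0.1056, -0.0007], [-0.001, 0.0, 0.0028]]
[[-0.0012, 0.1308, -0.0007], [-0.001, 0.0, 0.0028]]
[[-0.0013, 0.156, -0.0008], [-0.001, 0.0, 0.0028]]
```

View pics/c6.png

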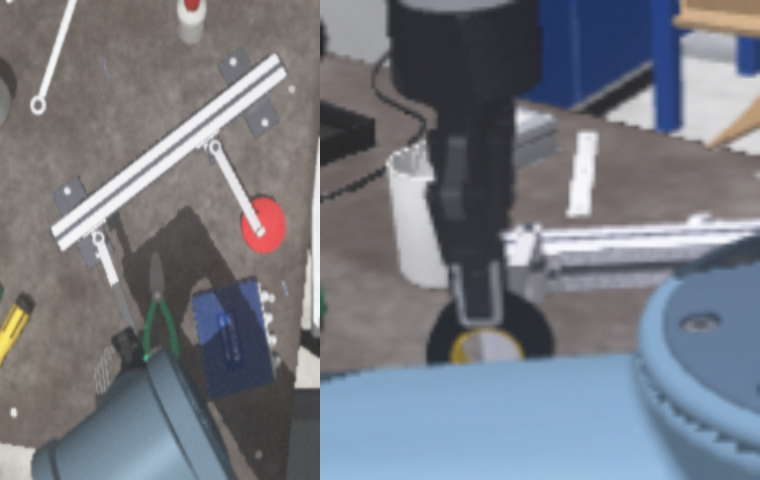

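```bash
python3 - <<'E'
from h import *
W=np.load('scene6.npy');im=cv2.imread('pics/scene6.png')
g=np.array([328.2,356.7]);dirn=np.array([np.cos(TH+np.pi-.132),np.sin(TH+np.pi-.132)]);lat=np.array([-dirn[1],dirn[0]])
Q=W-np.array([*g,0]);al=Q[...,0]*dirn[0]+Q[...,1]*dirn[1];la=Q[...,0]*lat[0]+Q[...,1]*lat[1]
m=(np.abs(al-9)<8)&(np.abs(la)<60)&(W[...,2]<180)&(W[...,2]>90)
for z in range(110,182,4):
    k=m&(np.abs(W[...,2]-z)<2)
    if k.sum(): print(z,la[k].min().round(1),la[k].max().round(1),np.median(al[k]).round(1),k.sum())
E
```

```text
134 -30.4 -14.0 5.1 4
138 -31.6 25.4 11.6 17
142 -31.8 35.1 10.6 31
146 -31.3 34.8 10.8 34
150 -28.3 33.7 11.1 39
154 -28.8 32.9 10.6 46
158 -27.0 30.1 10.3 50
162 -23.6 28.4 11.1 38
166 -20.0 24.0 10.5 35
170 -14.7 17.2 8.2 17
174 -10.4 12.0 15.1 5
178 -9.9 11.5 16.6 4
```

Emit:
arm_command --deltas '[[[-0.001,0.015,-0.0005],[0,0,0.002],-1],[[-0.001,0.03,-0.0005],[0,0,0.002],-1],[[-0.001,0.045,-0.0005],[0,0,0.002],-1],[[-0.001,0.055,-0.0005],[0,0,0.002],-1]]'

```text
clock: 14.15
tool_pos: [360.8, 368.8, 187.0]
tcp_rot: [-1.706, -2.638, 0.001]
wrist_force: [0.3, 0.0, -1.7]
finger_gap: 0.211
```

Emit:
arm_command --deltas '[[[0,0.015,0],[0,0,0],-1],[[0,0.03,0],[0,0,0],-1]]'

```text
clock: 14.35
tool_pos: [378.2, 376.4, 186.9]
tcp_rot: [-1.706, -2.638, 0.001]
wrist_force: [0.6, 0.5, -1.8]
finger_gap: 0.213
```

```bash
python3 - <<'E'
from h import *
s=status.get_state();p=np.array(s['tool_pos']);print('stand',(p[:2]-O)@XV,(p[:2]-O)@YV)
Y=TH+np.pi/2-0.132
def P(x): return O+XV*x+YV*(124.65-0.133*x)
d(*[(*P(x),187,Y) for x in(-125,-110,-95,-85)])
E
```

```text
stand -134.83165864143882 140.47678096090667
now [378.2 376.4 186.9] yaw 1.993 tilt [-0.0003 -0.0002] F [ 0.57  0.52 -1.82] gap 0.213 t 14.35 q [ 0.56  0.16  1.78 -0.    1.2   0.14]
[[0.0035, 0.0161, -0.0002], [-0.0005, 0.0001, -0.0046]]
[[0.0036, 0.0413, -0.0002], [-0.0005, 0.0001, -0.0046]]
[[0.0037, 0.0665, -0.0002], [-0.0005, 0.0001, -0.0046]]
[[0.0038, 0.0833, -0.0002], [-0.0005, 0.0001, -0.0046]]
```

Emit:
arm_command --deltas '[[[0.0035,0.018,0],[0,0,-0.004],-1],[[0.0035,0.035,0],[0,0,-0.004],-1],[[0.0037,0.052,0],[0,0,-0.004],-1],[[0.0038,0.068,0],[0,0,-0.004],-1],[[0.0038,0.08,0],[0,0,-0.004],-1],[[0.0038,0.08,0],[0,0,-0.004],-1]]'

```text
clock: 14.95
tool_pos: [421.9, 398.5, 186.9]
tcp_rot: [1.702, 2.64, -0.0]
wrist_force: [0.4, -0.0, -0.8]
finger_gap: 0.211
```

```bash
python3 - <<'E'
from h import *
s=status.get_state();p=np.array(s['tool_pos']);print('stand',(p[:2]-O)@XV,(p[:2]-O)@YV,124.65-.133*((p[:2]-O)@XV))
Y=TH+np.pi/2-0.132
d((*p[:2],172,Y))
q=read_camera('scene');save(q,'scene7')
cv2.imwrite('pics/c7.png',cv2.resize(q['img'][110:240,140:300],(800,600)))
E
```

```text
stand -86.1064767243779 136.03868051754927 136.10216140434227
now [421.9 398.5 186.9] yaw 1.996 tilt [-0.     -0.0001] F [ 0.38 -0.02 -0.82] gap 0.211 t 14.95 q [ 0.55  0.26  1.66 -0.    1.22  0.13]
[[0.0, 0.0, 0.0248], [-0.0001, 0.0001, -0.0009]]
```

View pics/c7.png

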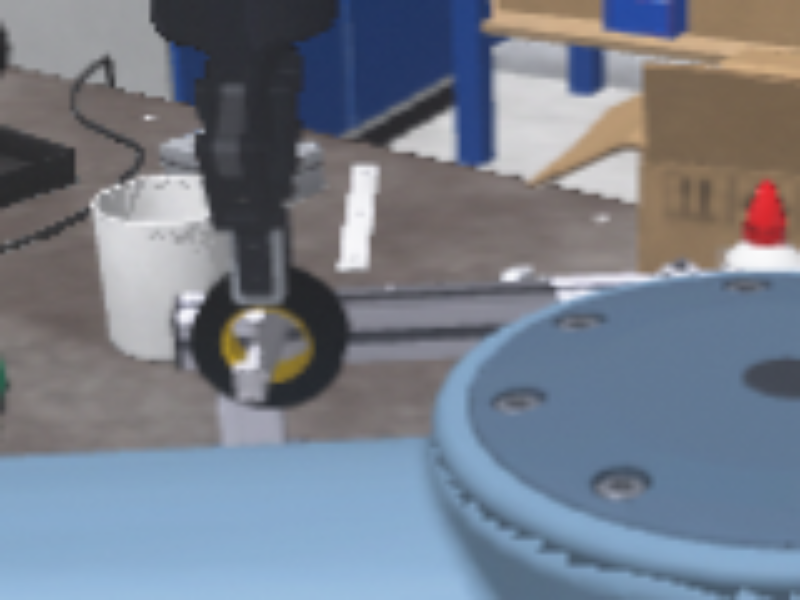

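Emit:
arm_command --deltas '[[[0,0,0.008],[0,0,0],-1],[[0,0,0.016],[0,0,0],-1],[[0,0,0.022],[0,0,0],-1],[[0,0,0.023],[0,0,0],-1]]'

```text
clock: 15.4
tool_pos: [420.8, 398.0, 172.3]
tcp_rot: [-1.702, -2.64, 0.002]
wrist_force: [-1.2, 0.4, 0.2]
finger_gap: 0.211
```

Emit:
arm_command --deltas '[[[0,0,0.0015],[0,0,0],-1]]'

```text
clock: 15.5
tool_pos: [420.8, 398.1, 171.6]
tcp_rot: [-1.702, -2.64, 0.002]
wrist_force: [-0.7, -0.5, 4.1]
finger_gap: 0.207
```

Emit:
arm_command --deltas '[[[0,0,0],[0,0,0],-0.4],[[0,0,0],[0,0,0],-0.2],[[0,0,0],[0,0,0],-0.1],[[0,0,0],[0,0,0],-0.1],[[0,0,0],[0,0,0],-0.1]]'

```text
clock: 16.0
tool_pos: [420.9, 398.1, 171.6]
tcp_rot: [-1.702, -2.64, 0.002]
wrist_force: [0.3, 0.1, 0.9]
finger_gap: 0.45
```

Emit:
arm_command --deltas '[[[0,0,-0.02],[0,0,0],-0.1],[[0,0,-0.06],[0,0,0],-0.1],[[0,0,-0.12],[0,0,0],-0.1],[[0,0,-0.12],[0,0,0],-0.1]]'

```text
clock: 16.4
tool_pos: [423.5, 399.9, 250.3]
tcp_rot: [1.7, 2.638, 0.013]
wrist_force: [0.2, 0.2, 0.6]
finger_gap: 0.448
```

```bash
python3 - <<'E'
from h import *
p,y=arm(PA,1.561,85,30)
d((480,250,240,2.13),(*p,240,TH+np.pi/2),(*p,151,TH+np.pi/2))
q=read_camera('scene');save(q,'scene8')
cv2.imwrite('pics/c8.png',cv2.resize(q['img'][110:240,140:300],(800,600)))
E
```

```text
now [423.5 399.9 250.3] yaw 1.997 tilt [0.0076 0.0047] F [0.18 0.22 0.56] gap 0.448 t 16.4 q [0.55 0.2  1.6  0.   1.34 0.13]
[[-0.2664, -0.0177, 0.0167], [0.0114, -0.0007, -0.1697]]
[[-0.2678, -0.0202, 0.0167], [0.0114, -0.0007, -0.1684]]
[[-0.268, -0.0215, 0.165], [0.0114, -0.0007, -0.1684]]
```

View pics/c8.png

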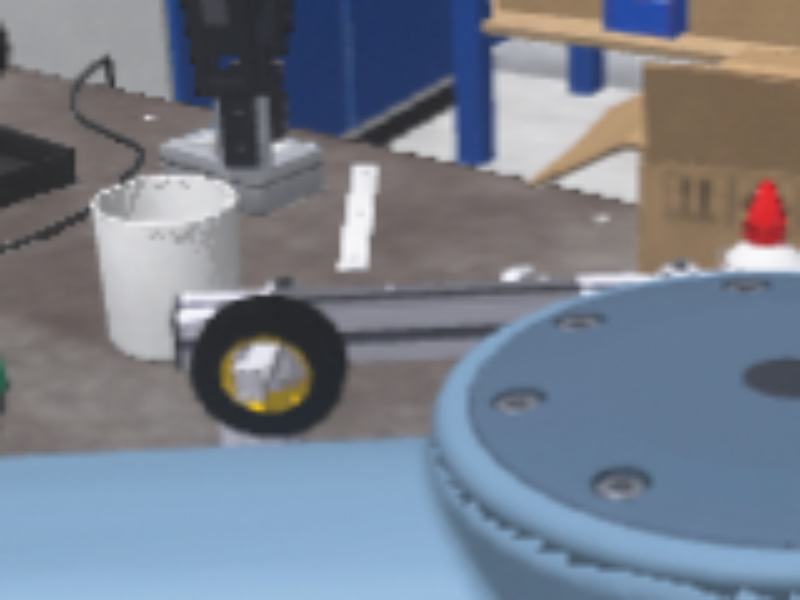

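Emit:
arm_command --deltas '[[[-0.268,-0.02,0.016],[0.0114,0,-0.168],-1],[[-0.268,-0.02,0.016],[0.0114,0,-0.168],-1],[[-0.268,-0.02,0.016],[0.0114,0,-0.168],-1],[[-0.268,-0.02,0.016],[0.0114,0,-0.168],-1],[[-0.268,-0.02,0.016],[0.0114,0,-0.168],-1],[[-0.268,-0.02,0.016],[0.0114,0,-0.168],-1]]'

```text
clock: 17.05
tool_pos: [477.8, 248.5, 237.9]
tcp_rot: [-1.523, -2.744, 0.004]
wrist_force: [-0.5, 0.5, 0.3]
finger_gap: 0.003
```

```bash
python3 - <<'E'
from h import *
q=read_camera('top');save(q,'top9')
cv2.imwrite('pics/c9.png',cv2.resize(q['img'][90:330,150:350],None,fx=2.5,fy=2.5))
p,y=arm(PA,1.561,85,30)
d((*p,151,y))
W=cloud(q);v,u=np.mgrid[0:384,0:512]
for n,m in(('b',(u>195)&(u<240)&(v>195)&(v<265)&(W[...,2]>133)),('a',(u>265)&(u<335)&(v>150)&(v<215)&(W[...,2]>133)&(W[...,2]<146))):
    Q=W[m];S=np.c_[(Q[:,:2]-O)@XV,(Q[:,:2]-O)@YV,Q[:,2]]
    for lo in range(-150,-20,20):
        k=(S[:,0]>=lo)&(S[:,0]<lo+20)
        if k.sum():print(n,lo,S[k].mean(0).round(1),S[k].min(0).round(1),S[k].max(0).round(1))
E
```

```text
now [477.6 249.  237.9] yaw 2.13 tilt [-0.0036 -0.0008] F [ 0.76 -0.06 -0.21] gap 0.0 t 17.1 q [ 0.26  0.12  1.72  0.    1.31 -0.3 ]
[[-0.002, 0.0021, 0.1449], [-0.0044, -0.0016, -0.0118]]
b -150 [-135.3  142.4  145. ] [-140.2  136.4  134.4] [-130.1  148.9  152.7]
b -130 [-120.   140.5  139.3] [-129.9  133.9  133.9] [-110.4  147.   143.6]
b -110 [-96.4 132.2 148.1] [-110.   104.8  134.8] [-90.  168.3 159.9]
b -90 [-82.8 137.9 150.4] [-89.9 104.  133.1] [-70.5 169.2 160.8]
b -70 [-60.  132.7 139.2] [-70.  126.2 134.3] [-50.1 139.3 142.3]
b -50 [-39.2 129.9 140.3] [-49.6 121.8 135.9] [-30.1 136.9 145.2]
b -30 [-27.1 129.5 141.2] [-29.7 122.8 136.4] [-23.8 135.6 144.6]
a -50 [-32.1 -53.2 142. ] [-34.5 -58.6 140.6] [-30.4 -47.9 144.8]
a -30 [-27.3 -52.  140.5] [-29.8 -56.8 138.9] [-24.6 -46.9 142.3]
```

View pics/c9.png

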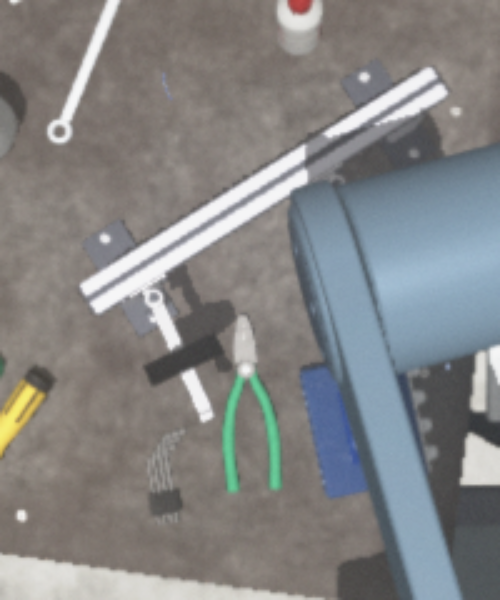

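Emit:
arm_command --deltas '[[[-0.002,0.002,0.05],[-0.0044,-0.0016,-0.012],-1],[[-0.002,0.002,0.1],[-0.0044,-0.0016,-0.012],-1],[[-0.002,0.002,0.143],[-0.0044,-0.0016,-0.012],-1],[[-0.002,0.002,0.143],[-0.0044,-0.0016,-0.012],-1]]'

```text
clock: 17.5
tool_pos: [475.4, 249.5, 148.3]
tcp_rot: [-1.504, -2.752, 0.008]
wrist_force: [-1.2, 0.0, 0.9]
finger_gap: 0.001
```

```bash
python3 - <<'E'
from h import *
t=[]
for a in(1.561,1.4,1.2,1.0,.8,.6,.4,.25):
    p,y=arm(PA,a,85,17); t.append((*p,151,y))
d(*t)
E
```

```text
now [475.4 249.5 148.3] yaw 2.141 tilt [-0.0076 -0.0017] F [-1.17  0.03  0.89] gap 0.001 t 17.5 q [ 0.26  0.23  1.79  0.    1.13 -0.31]
[[-0.0261, 0.0041, -0.0046], [-0.0093, -0.0034, 0.0032]]
[[-0.0491, 0.0013, -0.0046], [-0.009, -0.0042, -0.2018]]
[[-0.0779, 0.0031, -0.0047], [-0.0086, -0.0051, -0.4564]]
[[-0.1058, 0.0105, -0.0049], [-0.0081, -0.0059, -0.711]]
[[-0.1316, 0.0234, -0.005], [-0.0075, -0.0068, -0.9657]]
[[-0.1544, 0.0411, -0.0052], [-0.0069, -0.0076, -1.2203]]
[[-0.1732, 0.063, -0.0054], [-0.0062, -0.0084, -1.475]]
[[-0.1842, 0.0816, -0.0056], [-0.0057, -0.009, -1.666]]
```

Emit:
arm_command --deltas '[[[-0.015,0.004,-0.0045],[-0.009,-0.003,0],-1],[[-0.026,0.004,-0.0045],[-0.009,-0.003,0],-1],[[-0.038,0.0025,-0.0045],[-0.009,-0.004,-0.1],-1],[[-0.049,0.0013,-0.0045],[-0.009,-0.004,-0.2],-1],[[-0.063,0.002,-0.0046],[-0.009,-0.005,-0.33],-1],[[-0.078,0.003,-0.0047],[-0.009,-0.005,-0.456],-1],[[-0.092,0.0065,-0.0048],[-0.008,-0.005,-0.58],-1],[[-0.106,0.0105,-0.0049],[-0.008,-0.006,-0.711],-1]]'

```text
clock: 18.3
tool_pos: [516.1, 199.4, 152.8]
tcp_rot: [0.682, 3.065, 0.003]
wrist_force: [-1.4, 3.2, -0.9]
finger_gap: 0.003
```

```bash
python3 - <<'E'
from h import *
t=[]
for a in(1.,.8,.6,.4,.3,.25,.2,.17):
    p,y=arm(PA,a,85,17); t.append((*p,151,y))
d(*t)
E
```

```text
now [516.1 199.4 152.8] yaw 2.704 tilt [0.0019 0.0013] F [-1.38  3.22 -0.93] gap 0.003 t 18.3 q [ 0.15  0.25  1.75  0.    1.14 -0.98]
[[0.0016, -0.0007, 0.003], [0.0025, 0.0015, 0.005]]
[[-0.0271, -0.0036, 0.003], [0.0023, 0.0018, -0.2496]]
[[-0.0558, -0.0008, 0.003], [0.0022, 0.002, -0.5043]]
[[-0.0834, 0.0077, 0.0031], [0.002, 0.0022, -0.7589]]
[[-0.0964, 0.014, 0.0031], [0.0019, 0.0023, -0.8863]]
[[-0.1026, 0.0176, 0.0031], [0.0018, 0.0024, -0.9499]]
[[-0.1087, 0.0215, 0.0031], [0.0018, 0.0024, -1.0136]]
[[-0.1123, 0.024, 0.0032], [0.0017, 0.0025, -1.0518]]
```

Emit:
arm_command --deltas '[[[-0.013,-0.003,0.003],[0.002,0.002,-0.12],-1],[[-0.027,-0.0036,0.003],[0.002,0.002,-0.25],-1],[[-0.041,-0.0025,0.003],[0.002,0.002,-0.38],-1],[[-0.056,-0.0008,0.003],[0.002,0.002,-0.504],-1],[[-0.07,0.003,0.003],[0.002,0.002,-0.63],-1],[[-0.0834,0.0077,0.003],[0.002,0.002,-0.759],-1],[[-0.093,0.012,0.003],[0.002,0.002,-0.85],-1],[[-0.1,0.0155,0.003],[0.002,0.002,-0.92],-1]]'

```text
clock: 19.1
tool_pos: [575.2, 182.4, 152.6]
tcp_rot: [-0.45, 3.108, 0.001]
wrist_force: [-3.0, 1.5, -0.7]
finger_gap: -0.001
```

```bash
python3 - <<'E'
from h import *
t=[]
for a in(.25,.2,.17,.1,0,-.1):
    p,y=arm(PA,a,85,17); t.append((*p,151,y))
d(*t)
E
```

```text
now [575.2 182.4 152.6] yaw -2.854 tilt [0.0012 0.0005] F [-2.96  1.52 -0.67] gap -0.001 t 19.1 q [ 0.11  0.35  1.62  0.    1.17 -1.75]
[[-0.0021, 0.0002, 0.0028], [0.0002, 0.0017, -0.0266]]
[[-0.0092, -0.0009, 0.0028], [0.0001, 0.0017, -0.0903]]
[[-0.0135, -0.0013, 0.0028], [0.0001, 0.0017, -0.1285]]
[[-0.0236, -0.002, 0.0028], [0.0001, 0.0017, -0.2176]]
[[-0.0381, -0.0016, 0.0028], [-0.0, 0.0017, -0.345]]
[[-0.0524, 0.0001, 0.0028], [-0.0001, 0.0017, -0.4723]]
```

Emit:
arm_command --deltas '[[[-0.004,-0.0002,0.0028],[0,0.0017,-0.045],-1],[[-0.0085,-0.0009,0.0028],[0,0.0017,-0.085],-1]]'

```text
clock: 19.3
tool_pos: [581.0, 183.1, 152.6]
tcp_rot: [-0.555, 3.091, 0.0]
wrist_force: [-2.6, -0.1, -0.4]
finger_gap: 0.0
```

Emit:
arm_command --deltas '[[[-0.002,-0.0002,0],[0,0,-0.018],-1]]'

```text
clock: 19.4
tool_pos: [582.6, 183.1, 153.7]
tcp_rot: [-0.578, 3.086, 0.0]
wrist_force: [-2.6, -0.6, -1.7]
finger_gap: -0.002
```

Emit:
arm_command --deltas '[[[-0.002,-0.0002,0],[0,0,-0.018],-1]]'

```text
clock: 19.5
tool_pos: [584.1, 183.2, 154.6]
tcp_rot: [-0.6, 3.081, -0.0]
wrist_force: [-2.0, 0.3, -1.1]
finger_gap: 0.0
```

Emit:
arm_command --deltas '[[[-0.002,-0.0002,0],[0,0,-0.018],-1]]'

```text
clock: 19.6
tool_pos: [585.3, 183.3, 155.1]
tcp_rot: [-0.623, 3.077, -0.001]
wrist_force: [-2.4, -1.2, -1.7]
finger_gap: -0.002
```

Emit:
arm_command --deltas '[[[-0.002,-0.0002,0.003],[0,0,-0.018],-1]]'

```text
clock: 19.7
tool_pos: [586.9, 183.6, 154.0]
tcp_rot: [-0.646, 3.071, -0.001]
wrist_force: [-2.0, -1.6, 2.5]
finger_gap: 0.0
```

Emit:
arm_command --deltas '[[[-0.002,-0.0002,0.003],[0,0,-0.018],-1]]'

```text
clock: 19.8
tool_pos: [588.6, 184.0, 152.8]
tcp_rot: [-0.669, 3.065, -0.001]
wrist_force: [-2.8, -0.3, 1.9]
finger_gap: -0.001
```

```bash
cat >> h.py <<'E'
def ea():
    s=status.get_state();p=np.array(s['tool_pos'])[:2]-PA
    from scipy.optimize import brentq
    def f(ang):
        a=TH-np.pi/2-ang;n=np.array([np.cos(a-np.pi/2),np.sin(a-np.pi/2)]);return p@n-17
    ang=brentq(f,-.6,.6);a=TH-np.pi/2-ang
    print('hook a est angle',ang,'r',p@np.array([np.cos(a),np.sin(a)]))
E
python3 - <<'E'
from h import *
ea()
t=[]
for a in(.1,.05,0,-.1):
    p,y=arm(PA,a,85,17); t.append((*p,151,y))
d(*t)
E
```

```text
hook a est angle 0.1127232844494866 r 86.14372927241958
now [588.6 184.  152.8] yaw -2.712 tilt [0.0043 0.0002] F [-2.83 -0.33  1.87] gap -0.001 t 19.8 q [ 0.11  0.38  1.59 -0.    1.18 -1.89]
[[-0.0018, 0.0016, 0.0029], [-0.0022, 0.0051, -0.0361]]
[[-0.0089, 0.0006, 0.003], [-0.0023, 0.005, -0.0998]]
[[-0.0161, -0.0001, 0.003], [-0.0024, 0.005, -0.1634]]
[[-0.0305, -0.0004, 0.0031], [-0.0027, 0.0048, -0.2908]]
```

Emit:
arm_command --deltas '[[[-0.002,0.0005,0.0015],[0,0.002,-0.02],-1]]'

```text
clock: 19.9
tool_pos: [590.0, 184.6, 152.2]
tcp_rot: [-0.695, 3.06, -0.003]
wrist_force: [-3.1, -1.4, 1.7]
finger_gap: 0.0
```

Emit:
arm_command --deltas '[[[-0.002,0,0.001],[0,0.001,-0.02],-1]]'

```text
clock: 20.0
tool_pos: [591.5, 185.1, 151.9]
tcp_rot: [-0.721, 3.054, -0.003]
wrist_force: [-1.5, -1.0, 0.9]
finger_gap: -0.001
```

Emit:
arm_command --deltas '[[[-0.002,0,0.0008],[0,0.001,-0.018],-1]]'

```text
clock: 20.1
tool_pos: [592.8, 185.6, 151.5]
tcp_rot: [-0.745, 3.049, -0.004]
wrist_force: [-1.7, -0.9, 1.7]
finger_gap: -0.002
```

```bash
python3 - <<'E'
from h import *
ea();d()
E
```

```text
hook a est angle 0.06007658089965386 r 85.75142561727158
now [592.8 185.6 151.5] yaw -2.662 tilt [ 0.0033 -0.0018] F [-1.73 -0.89  1.75] gap -0.002 t 20.1 q [ 0.11  0.39  1.57 -0.    1.18 -1.94]
```

Emit:
arm_command --deltas '[[[-0.002,0,0.0005],[0,0,-0.018],-1]]'

```text
clock: 20.2
tool_pos: [594.2, 186.1, 151.3]
tcp_rot: [-0.768, 3.043, -0.004]
wrist_force: [-1.8, -1.6, 0.8]
finger_gap: -0.002
```

Emit:
arm_command --deltas '[[[-0.002,0,0.0005],[0,0,-0.018],-1]]'

```text
clock: 20.3
tool_pos: [595.4, 186.6, 151.1]
tcp_rot: [-0.792, 3.037, -0.005]
wrist_force: [-1.8, -1.6, 0.8]
finger_gap: 0.005
```

```bash
python3 - <<'E'
from h import *
ea();d()
E
```

```text
hook a est angle 0.02757028705501753 r 85.586773006815
now [595.4 186.6 151.1] yaw -2.632 tilt [ 0.0039 -0.0021] F [-1.81 -1.6   0.76] gap 0.005 t 20.3 q [ 0.11  0.39  1.57 -0.    1.18 -1.96]
```

Emit:
arm_command --deltas '[[[-0.002,0,0.0003],[0,0,-0.018],-1]]'

```text
clock: 20.4
tool_pos: [596.7, 187.2, 150.9]
tcp_rot: [-0.815, 3.031, -0.005]
wrist_force: [-1.8, -1.7, 1.5]
finger_gap: -0.003
```

Emit:
arm_command --deltas '[[[-0.002,0,0.0003],[0,0,-0.018],-1]]'

```text
clock: 20.5
tool_pos: [597.9, 187.7, 150.8]
tcp_rot: [-0.838, 3.024, -0.005]
wrist_force: [-1.4, -1.9, 1.3]
finger_gap: 0.003
```

```bash
python3 - <<'E'
from h import *
ea()
E
```

```text
hook a est angle -0.004195541281242171 r 85.3609031766737
```

Emit:
arm_command --deltas '[[[-0.002,0,0.0003],[0,0,-0.018],-1]]'

```text
clock: 20.6
tool_pos: [598.9, 188.2, 150.6]
tcp_rot: [-0.862, 3.018, -0.006]
wrist_force: [-3.3, -3.3, 2.1]
finger_gap: 0.0
```

Emit:
arm_command --deltas '[[[-0.002,0,0.0003],[0,0,-0.018],-1]]'

```text
clock: 20.7
tool_pos: [599.4, 188.3, 150.2]
tcp_rot: [-0.886, 3.013, -0.007]
wrist_force: [-5.8, -4.5, 4.4]
finger_gap: -0.003
```

```bash
python3 - <<'E'
from h import *
ea();d()
E
```

```text
hook a est angle -0.0221344813453912 r 85.3725369406712
now [599.4 188.3 150.2] yaw -2.57 tilt [ 0.002  -0.0041] F [-5.76 -4.53  4.44] gap -0.003 t 20.7 q [ 0.12  0.4   1.55 -0.    1.18 -2.02]
```

Emit:
arm_command --deltas '[[[-0.0022,0,-0.001],[0,0,0],-1],[[-0.0022,0,-0.001],[0,0,0],-1]]'

```text
clock: 20.9
tool_pos: [599.5, 188.3, 150.3]
tcp_rot: [0.886, -3.011, 0.008]
wrist_force: [-5.9, -4.7, 3.6]
finger_gap: 0.001
```

```bash
python3 - <<'E'
from h import *
ea();d()
E
```

```text
hook a est angle -0.023581980178132456 r 85.38008417420973
now [599.5 188.3 150.3] yaw -2.569 tilt [-0.001  -0.0056] F [-5.86 -4.73  3.6 ] gap 0.001 t 20.9 q [ 0.12  0.41  1.55 -0.01  1.19 -2.02]
```

Emit:
arm_command --deltas '[[[-0.0028,0,-0.0015],[0,0,0],-1],[[-0.0028,0,-0.0015],[0,0,0],-1]]'

```text
clock: 21.1
tool_pos: [599.7, 188.4, 150.5]
tcp_rot: [0.886, -3.007, 0.009]
wrist_force: [-6.4, -5.7, 3.0]
finger_gap: 0.005
```

```bash
python3 - <<'E'
from h import *
ea();d()
E
```

```text
hook a est angle -0.02587620288377395 r 85.39232100775016
now [599.7 188.4 150.5] yaw -2.569 tilt [-0.0046 -0.0074] F [-6.41 -5.74  2.97] gap 0.005 t 21.1 q [ 0.12  0.41  1.54 -0.01  1.19 -2.02]
```

Emit:
arm_command --deltas '[[[-0.003,0,-0.001],[0,0,0],-1],[[-0.003,0,-0.001],[0,0,0],-1],[[-0.003,0,-0.001],[0,0,0],-1],[[-0.003,0,-0.001],[0,0,0],-1],[[-0.003,0,-0.001],[0,0,0],-1],[[-0.003,0,-0.001],[0,0,0],-1]]'

```text
clock: 21.7
tool_pos: [599.8, 188.5, 150.4]
tcp_rot: [0.886, -3.003, 0.01]
wrist_force: [-5.7, -6.3, 3.5]
finger_gap: -0.002
```

```bash
python3 - <<'E'
from h import *
ea();d()
E
```

```text
hook a est angle -0.0271250384474655 r 85.37472109631547
now [599.8 188.5 150.4] yaw -2.568 tilt [-0.0086 -0.0093] F [-5.72 -6.31  3.51] gap -0.002 t 21.7 q [ 0.12  0.41  1.54 -0.01  1.2  -2.02]
```

Emit:
arm_command --deltas '[[[0.02,0,0],[0.01,0,0],-1],[[0.045,0,0],[0.01,0,0],-1],[[0.05,0,-0.07],[0.01,0,0],-1],[[0.05,0,-0.15],[0.01,0,0],-1],[[0.05,0,-0.2],[0.01,0,0],-1]]'

```text
clock: 22.2
tool_pos: [576.9, 173.8, 274.5]
tcp_rot: [0.889, -3.009, 0.022]
wrist_force: [0.6, 0.2, -0.9]
finger_gap: 0.001
```

```bash
python3 - <<'E'
from h import *
d((300,-180,270,-2.569+2*np.pi))
E
```

```text
now [576.9 173.8 274.5] yaw -2.567 tilt [ 0.0006 -0.0146] F [ 0.59  0.15 -0.86] gap 0.001 t 22.2 q [ 0.1   0.23  1.51 -0.01  1.4  -2.04]
[[0.7077, -0.2442, 0.0158], [-0.016, -0.0095, 0.0022]]
```

Emit:
arm_command --deltas '[[[0.7,-0.24,0],[0,0,0],-1],[[0.7,-0.24,0],[0,0,0],-1],[[0.7,-0.24,0],[0,0,0],-1],[[0.7,-0.24,0],[0,0,0],-1],[[0.7,-0.24,0],[0,0,0],-1],[[0.7,-0.24,0],[0,0,0],-1],[[0.7,-0.24,0],[0,0,0],-1],[[0.7,-0.24,0],[0,0,0],-1]]'

```text
clock: 23.0
tool_pos: [328.1, -142.5, 279.0]
tcp_rot: [0.892, -3.01, 0.025]
wrist_force: [1.2, -0.1, -0.4]
finger_gap: -0.003
```

```bash
python3 - <<'E'
from h import *
d()
q=read_camera('top');save(q,'top10')
cv2.imwrite('pics/c10.png',cv2.resize(q['img'][70:310,150:350],None,fx=2.5,fy=2.5))
W=cloud(q);v,u=np.mgrid[0:384,0:512]
m=(W[...,2]>133)&(W[...,2]<155)&(u>190)&(u<340)&(v>110)&(v<265)
Q=W[m];S=np.c_[(Q[:,:2]-O)@XV,(Q[:,:2]-O)@YV,Q[:,2]]
b=S[(S[:,1]>100)&(S[:,0]<-42)&(S[:,0]>-127)&((S[:,0]>-65)|(S[:,0]<-108))&(S[:,2]<146)]
f=np.polyfit(b[:,0],b[:,1],1);print('b',np.arctan(f[0]),f)
a=S[(S[:,1]<-62)&(S[:,1]>-145)&(S[:,0]>-100)&(S[:,2]<146)]
f=np.polyfit(a[:,1],a[:,0],1);print('a',np.arctan(f[0]),f,len(a))
E
```

```text
now [ 328.1 -142.5  279. ] yaw -2.565 tilt [ 0.003  -0.0158] F [ 1.21 -0.1  -0.45] gap -0.003 t 23.0 q [-0.74 -0.39  2.08 -0.01  1.44 -2.88]
b -0.1336340353968989 [ -0.13443524 124.54894686]
a -0.008447153448825085 [-8.44735437e-03 -3.23411218e+01] 226
```

View pics/c10.png

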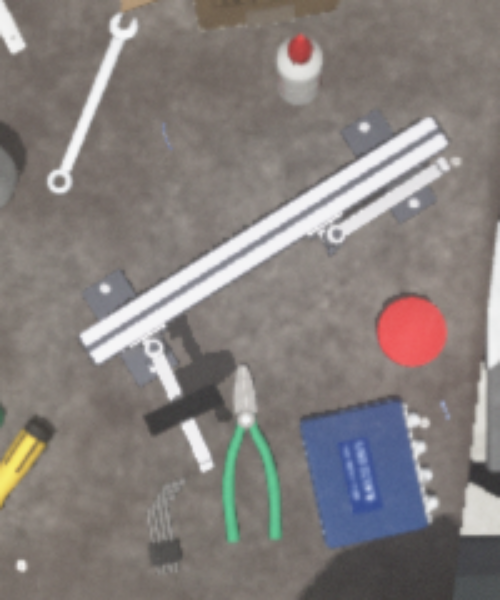

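```bash
python3 - <<'E'
from h import *
print(order.close_job())
E
```

```text
the job is handed in; nothing more can be done
None
```

The job is done and handed in at about 23 s of the 70 s allowed. `close_job` gives no verdict.

- **Hook b:** I turned it out to its stop, which I felt at an arm angle of about 1.70 rad (leaf bent about +0.13). I then pressed it at about 9 N for over 0.6 s.
- **Tape roll:** I lifted it off hook a and hung it on hook b about 55 mm from the pin. I met almost no force on the way. I then let it go.
- **Hook a:** I folded it to its stop, felt at about −0.02 rad by contact. I pressed it there at about 8 to 9 N for about 1 s, a little under the 10 N asked but above the 6 N needed.

**Last checks:**
- **Picture and depth:** The final top view shows hook a flat along the rail at about −0.01 rad. That matches its starting direction (fully out) less 1.571 rad. Hook b is still where it was pressed, 0.134 rad past square against 0.132 before the roll was hung, with the roll hanging on it.
- **Bystanders:** The bystanders look unmoved by eye in that picture; I did not measure their positions.
- **Robot:** It was well clear of everything.
- **Forces:** The highest wrist force I read while pushing a hook was about 9.4 N, below the 15 N limit. I read it only at the end of each move, so a brief peak in between would not have shown.
- **Small disagreement:** The angle of hook a by touch and by camera differs by about 0.02 rad, which the 2 mm calibration accounts for.

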